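# Clamp the powerhead of a mid-position valve and hold its manual lever half open

### The job

Take the screwdriver out of its rack and tighten the captive screw on top of the valve's powerhead clockwise until it stops, so that the head is clamped to the valve body, then stand the screwdriver back in the rack's middle hole. Only then bring the valve's spring-return manual lever to its mid position, where it points straight out of the powerhead's end, and finish while still holding it there against its spring. Leave the other things lying as they are.

Things in the scene. Friction and masses are not known exactly. Their poses are not given: they have to be found in the camera images.
- valve_board: plywood board 203 x 220 x 12 mm, fixed, with a brass three-port valve, copper tails (along +-y and +x) and on top the powerhead, a white box 92 (x) x 62 (y) mm, its top 100 mm above the worktop. Origin: on the worktop under the box's middle; z up; -x points out of the box's lever end, towards the robot within 0.3 rad. Board spans x -88 to 115 mm, y +-110 mm
- screw_slot (a point): centre of the slot floor of the captive clamp screw on top of the powerhead, 103.5 mm above the worktop, 18 mm from the board's origin along its x. Steel head 15 mm across, its top 108 mm above the worktop; slot 11 mm long (along this point's x), 3.6 mm wide, 4.5 mm deep, closed at its ends by a rim; z up
- clamp_screw (a joint): turn of the clamp screw in rad, growing clockwise seen from above: starts loose between 0 and 0.25, stops tight at 1.0 (over 0.9 counts as tight). Steady friction of about 0.06 N m; it stays where it is left. The blade turns 0.3 to 0.5 rad in the slot before the screw follows
- lever_grip (a point): middle of the manual lever's grip, an upright black pin 11 mm thick, 73 to 95 mm above the worktop (this point 83 mm), free all round, at the end of a steel strip from a slot in the box's end. It swings level about an upright pivot at x = -18 mm, y = 0 of the board, 56 mm from the pin. The point's -x axis points from pivot to pin; z up
- manual_lever (a joint): angle of the manual lever in rad: 0 at rest, leaning to the board's +y side; 0.6 at the stop on the -y side; 0.30 in mid position, pointing straight along the board's -x, below the tallest, middle one of three ribs on the box. The spring takes about 2.2 N at the pin at rest, 5 N in mid position, 7.6 N at the stop, and returns the lever when let go
- tool_rack: wooden screwdriver rack, 44 (x) x 120 (y) mm on a foot 70 mm deep and 6 mm thick, fixed: two cheeks and a top board 10 mm thick, upper face 128 mm above the worktop, with three holes in a row along y at -38, 0 and +38 mm. Origin: on the worktop under the middle hole; z up
- rack_hole (a point): centre of the mouth of the rack's middle hole (15 mm wide, right through the top board), 128 mm above the worktop
- driver: slotted screwdriver, 206 mm long, 0.1 kg, hanging in the middle hole by its handle, turned any way, tip 14 mm above the worktop. Origin: tip of the blade, on the axis; z runs up to the handle. Blade 7.6 mm wide (along the body's x), tapering to 1.4 mm thick at the tip (3 mm thick 4.5 mm up), shaft 7 mm, orange round handle 29 mm thick, 114 to 206 mm above the tip.
- spanner: bystander: adjustable spanner, 172 x 41 x 14 mm, lying flat; origin at the middle of its underside, y along it
- carton: bystander: white and red cardboard carton, 52 x 98 x 63 mm, origin at the middle of its underside
- spare_nut: bystander: brass compression nut, 24 mm across and 16 mm high, origin at the middle of its underside
- tape_roll: bystander: roll of masking tape, 102 mm across and 25 mm high, lying flat, origin at the middle of its underside
Mind the look-alikes: they are no part of the job. There is more than one size of the tool_rack; the job needs the largest.

How it is judged:
By the outcome, as a careful person would: the job done as asked, in the order asked, and still so for the second after the job is handed in, while the arm keeps its last pose, push and grip.
It also fails if it takes over 61 s, if anything falls off the work surface, if the arm or the gripper's body presses on something with over 40 N, if the wrist force passes 120 N, or if a joint passes its speed limit or range.

### The arm

A 6-joint arm with a two-finger parallel gripper is mounted at the origin on a cart in front of the work surface, level with it; the furniture and walls round the work are solid. World frame = base frame: x ahead of the robot, y to its left, z up, the work surface at z = 0. Lengths are in mm, angles in degrees, forces in N, time in s.
With the tool pointing down it reaches from about 300 to 850 mm from the base axis. Payload 4.2 kg.
Tool frame: the origin (TCP) lies at the very end of the fingers, on their centre line; the grasp point (between the pads) lies 19 mm behind it; z points along the fingers, y is the line along which they close (so a half turn about z gives the same grasp; the last joint's range is limited). The gripper opens to 91 mm and grips with 3 to 60 N. Pads are 32 mm wide; open, the fingers measure 118 mm over their backs; the gripper's body (76 mm by 178 mm) begins 60 mm behind the grasp point.
Start: joints at [-64.229, 18.312, 89.639, -0, 72.044, -1.146], TCP at [260.313, -512.719, 213.976] pointing down, gripper open.
Joint ranges: [-177.97, 177.97], [-48.28, 115.42], [12.27, 149.76], [-77.06, 257.06], [2.81, 150.46], [-146.56, 146.56]. Speed limits (degrees/s): [147.25, 147.25, 180, 180, 180, 180].

### API

Orientations are given as [roll, pitch, yaw] about the fixed x, y, z axes, in that order (R = Rz(yaw) Ry(pitch) Rx(roll)).
In Python, from workcell import env, eyes gives the robot as it stands.
- The arm moves only by the tool send_rows, never from a script. Its argument "targets" is text: rows parted by semicolons, each of 7 numbers parted by spaces: the shift along the tool's x, y, z in m, then the turn, a rotation vector about the tool's x, y, z in degrees, then the opening in per cent of the stroke, from 0 (shut) to 100 (fully open). A call has 1 to 12 rows; each row is the pose to reach, as a shift and turn from the pose commanded when the call began, along the tool's axes at that moment; what a row does not reach only later rows make up. A row lasts 1/12 s, in which the tool goes at most 41.7 mm and 7.16 degrees, less where a joint would pass 70% of its speed; a pose out of reach is approached as far as the arm can. A call with a gripper value outside its range is refused whole. The fingers move at their own pace and stop on an object; "grip_force" is the grip in N (left out, the last holds). Time passes only in rows, so rows that repeat a pose let the fingers close. It gives the time, the measured TCP pose, the force, the opening and the grip force at its end, in the units of the state.
- env.state(): the state, without advancing time (a new reading comes with each control period).
- eyes.grab_frame(name): name is "scene" or "side" or "wrist"; returns a dict with "image" (400x640x3 uint8, blue, green, red), "fovy" (degrees; the focal length in pixels is half the picture's height over the tangent of half this angle, whatever the lens; pixels are square), "cx", "cy" (the principal point, pixels), "eye" and "attitude" of the camera in the world. Camera axes: x right, y up, looking along -z (the intrinsics and any distortion apply to the point x, -y, -z); pixel columns grow to the right and rows downward; lengths in mm; the calibration is good to about 2 mm. The wrist camera is an equidistant fisheye: a pixel r from the principal point sees the ray r / f radians off the axis. A picture is of the moment at which its call begins. There is no depth.
- env.job_done(): hands the job in; it is judged then, once.
The state is a dict: "time_s": time; "qpos": joint angles; "qvel": joint speeds; "effort": joint torques, N m; "ee_pos": TCP position; "ee_rot": TCP orientation; "force": force on the tool from outside, world axes, zero at the start; "torque": the same for the moment, N m; "gripper_width": finger opening in mm; "gripper_force": force on a finger pad.
Only numpy, scipy, OpenCV 4.12 (cv2) and the standard library are available. Lean on these libraries where they do the work, as an engineer would, in place of code of your own. Each camera call takes 0.05 s, during which the arm holds its last target. There are 200 camera calls.

## Working session

There is one attempt and no reset: what is moved stays moved. The work goes in short steps, Python scripts to look and compute and a tool call to move; the robot and the scene stay as the last step left them, time stands still between calls to the robot, and variables do not carry over. Pictures are saved under pics/ and viewed, at most 10 in all, crops included, and the job is handed in when it is done.

Besides the shell and the picture viewer there is one more tool, called after "Emit:" in YAML: its name, and indented under it one key for each argument. send_rows: Moves the arm, as the interface text tells. Its arguments: {"type":"object","properties":{"targets":{"type":"string"},"grip_force":{"type":"number"}},"required":["targets"]}

```bash
mkdir -p pics; ls
cat > h.py <<'E'
import numpy as np, cv2
from scipy.spatial.transform import Rotation as R
from workcell import env, eyes
E
python3 - <<'E'
from h import *
for n in("scene","side"):
    f=eyes.grab_frame(n); np.save("pics/"+n,f,allow_pickle=True)
    cv2.imwrite(f"pics/{n}0.png",f["image"])
    print(n,{k:v for k,v in f.items() if k!="image"})
print(env.state())
E
```

```text
pics
scene {'fovy': 47.55900901283054, 'cx': 327.01937150495706, 'cy': 208.2642398638521, 'eye': array([-302.5774702 , -410.06907511, 1119.98948917]), 'attitude': array([ 41.28890657,   0.66839036, -56.29025074])}
side {'fovy': 53.70245748792291, 'cx': 314.9857557679684, 'cy': 202.3464600344176, 'eye': array([ 546.02900709, -974.06074399,  635.80739265]), 'attitude': array([64.78717225, -0.09614431,  4.82832518])}
{'time_s': 0.1, 'qpos': array([-6.42289857e+01,  1.83479907e+01,  8.97014573e+01, -1.27370124e-03,
        7.20440850e+01, -1.14694544e+00]), 'qvel': array([-0.01096505,  0.00727556, -0.15076123, -0.00336789, -0.04852758,
        0.01123639]), 'effort': array([ 5.40843175e-04, -4.13331592e+01, -2.32510775e+01,  7.28170085e-02,
        4.21498634e-02, -6.48676905e-05]), 'ee_pos': array([ 260.09125829, -512.28585619,  213.1904025 ]), 'ee_rot': array([-1.79906462e+02, -6.61435875e-04,  2.69183528e+01]), 'force': array([-0.06163788, -0.79433981,  0.00769086]), 'torque': array([-0.00685566,  0.00606151,  0.01040004]), 'gripper_force': 0.0, 'gripper_width': 91.20002451393796}
```

View pics/scene0.png

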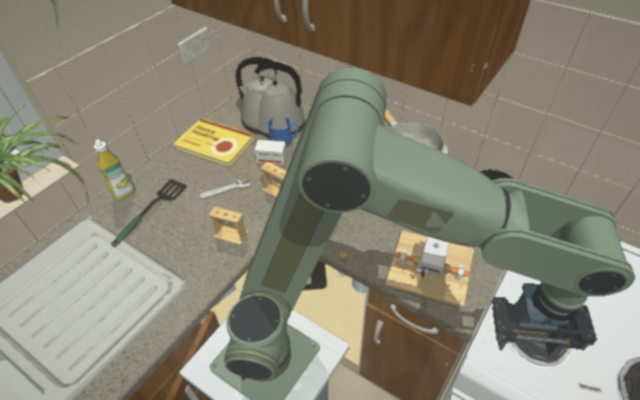

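View pics/side0.png

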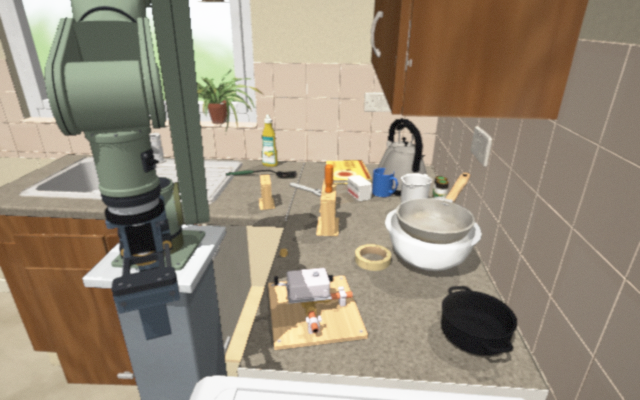

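The scene view shows an empty rack at (227,225), a second rack at (272,180) half hidden by the arm, and the valve board at (432,265). The side view shows a rack at (266,190), a taller rack with the orange handle at (328,180–235), and the valve box at (308,285). Rack candidates are side (266,190), which is empty and smaller, and side (328,215), which holds the driver. I'll check them in enlarged crops.

```bash
cat >> h.py <<'E'
def cam(f):
    fl=200/np.tan(np.radians(f["fovy"])/2); return fl,R.from_euler("xyz",f["attitude"],degrees=True).as_matrix()
def ray(f,u,v,fish=False):
    fl,A=cam(f); x=np.array([u-f["cx"],-(v-f["cy"])])
    if fish:
        r=np.linalg.norm(x); t=r/fl; d=np.r_[np.sin(t)*x/max(r,1e-9),-np.cos(t)]
    else: d=np.r_[x/fl,-1]
    return A@d
def atz(f,u,v,z,fish=False):
    d=ray(f,u,v,fish); return f["eye"]+d*(z-f["eye"][2])/d[2]
def proj(f,p,fish=False):
    fl,A=cam(f); c=A.T@(np.array(p,float)-f["eye"])
    if fish:
        r=np.hypot(c[0],c[1]); t=np.arctan2(r,-c[2]); return f["cx"]+fl*t*c[0]/r, f["cy"]-fl*t*c[1]/r
    return f["cx"]-fl*c[0]/c[2], f["cy"]+fl*c[1]/c[2]
def load(n): return np.load(f"pics/{n}.npy",allow_pickle=True).item()
E
python3 - <<'E'
from h import *
im=load("side")["image"]; k=lambda a,s:cv2.resize(a,None,fx=s,fy=s,interpolation=cv2.INTER_CUBIC)
a=k(im[155:245,250:350],6); b=k(im[255:355,255:375],5)
c=np.zeros((600,800,3),np.uint8)
c[:450,:500]=k(im[155:245,250:350],5); 
cv2.imwrite("pics/c1.png",c[:450,:500]); cv2.imwrite("pics/c2.png",k(im[258:350,260:372],7)[:600,:784])
f=load("side")
print("small rack foot?",atz(f,266,209,0),"rack driver base",atz(f,327,235,0),"handle top",atz(f,329,165,220))
f=load("scene"); print(atz(f,227,240,0),atz(f,272,195,0), atz(f,434,250,100))
E
```

```text
small rack foot? [260.31148652 299.20159098   0.        ] rack driver base [492.63725532 129.48719895   0.        ] handle top [492.74042187 179.91653728 220.        ]
[229.66757944 333.98469957   0.        ] [456.45119589 335.41245268   0.        ] [ 469.80658525 -235.18242007  100.        ]
```

View pics/c1.png

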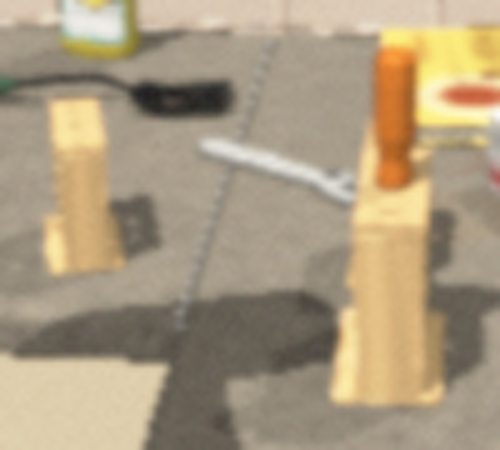

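View pics/c2.png

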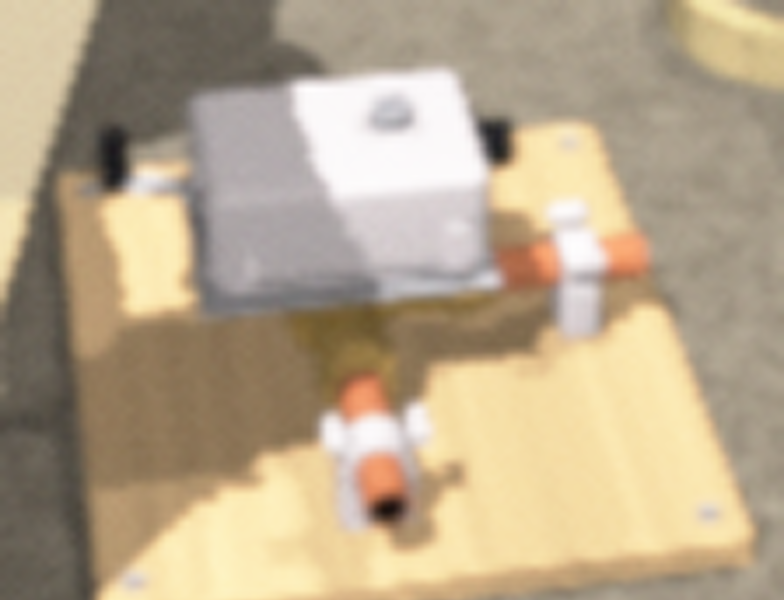

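The crops show the driver's rack is clearly the taller one: foot front corners at side (316,235) and (338,235), hole at (328.6,192), handle top at (329,165). On the valve box the screw is at side (316,273.5), the lever pin at (276,280), and the box top corners are at (287,271.5), (325,268), (329.5,283.5) and (288.5,286). I'll fit the poses.

Run:
```python
from h import *
from scipy.optimize import least_squares
f=load("side"); s=load("scene")
c1=lambda x,y:(250+(x+.5)/5-.5,155+(y+.5)/5-.5); c2=lambda x,y:(260+x/7,258+y/7)
def fit(obs,p0):
    def res(p,h=1):
        c,s_=np.cos(p[2]),np.sin(p[2]); o=[]
        for (x,y,z),(u,v) in obs:
            q=proj(f,(p[0]+c*x-s_*y,p[1]+s_*x+c*y,z)); o+=[q[0]-u,q[1]-v]
        return np.array(o)
    r=least_squares(res,p0,x_scale=[100,100,.1]); return r.x[:2],np.degrees(r.x[2]),res(r.x).round(1)
v=[((18,0,108),c2(391,104)),((-46,31,100),c2(195,92)),((46,31,100),c2(455,72)),((46,-31,100),c2(485,185)),((-46,-31,100),c2(198,193)),((115,110,12),c2(600,125)),((115,-110,12),c2(752,535)),((115,-110,0),c2(750,565)),((-88,110,12),c2(60,178))]
print("valve",fit(v,[470,-235,0]))
r=[((35,-60,0),c1(442,403)),((-35,-60,0),c1(332,402)),((22,-60,128),c1(432,225)),((-22,-60,128),c1(355,222)),((0,0,220),c1(395,48)),((0,0,128),c1(393,183))]
print("rack",fit(r,[492,190,0]))
sm=[((35,-60,0),c1(125,265)),((-35,-60,0),c1(45,272))]
print("small foot width",atz(f,*c1(125,265),0)-atz(f,*c1(45,272),0),"big",atz(f,*c1(442,403),0)-atz(f,*c1(332,402),0))
print("scene 272,195:",atz(s,272,195,0), proj(s,(492,190,128)),proj(f,(456,335,0)))
```

```text
valve (array([ 468.15155367, -236.65140022]), np.float64(13.519287210635955), array([-0.3,  0.1, -1.5, -0.6,  0.3, -1.2,  0.9, -1.5,  0.6,  1.2, -0.5,
       -0.2,  0.2,  1. ,  0.1,  0.9, -0. , -0.8]))
rack (array([491.1508332, 187.5828869]), np.float64(2.581159101674065), array([ 0.3,  0.3,  0.4,  0.1, -0.9, -0.4,  0.2, -0. ,  0. , -0.1, -0.1,
        0.1]))
small foot width [56.03036132 16.62473092  0.        ] big [70.49331243  4.87392472  0.        ]
scene 272,195: [456.45119589 335.41245268   0.        ] (np.float64(311.92381297617413), np.float64(178.5009453640295)) (np.float64(320.2449340399921), np.float64(206.78518485227818))
```

```bash
cat >> h.py <<'E'
def pose():
    s=env.state(); return s,np.array(s["ee_pos"]),R.from_euler("xyz",s["ee_rot"],degrees=True)
def to(p,yaw,tilt=180):
    s,e,r=pose(); d=r.inv().apply(np.array(p)-e)/1000
    t=(r.inv()*R.from_euler("xyz",[tilt,0,yaw],degrees=True)).as_rotvec(degrees=True)
    print("shift",d.round(4),"turn",t.round(2),"rows",max(np.linalg.norm(d)/.0417,np.linalg.norm(t)/7.16).round(1))
E
python3 - <<'E'
from h import *
f=eyes.grab_frame("wrist"); s,e,r=pose()
print({k:v for k,v in f.items() if k!="image"}, r.inv().apply(f["eye"]-e), (r.inv()*R.from_euler("xyz",f["attitude"],degrees=True)).as_matrix().round(3))
to([440,-250,260],70); to([440,-250,260],26.9)
E
```

```text
{'fovy': 65.70646984690485, 'cx': 322.82398310222237, 'cy': 201.38036269625584, 'eye': array([ 318.19558133, -482.78501149,  383.33067805]), 'attitude': array([-13.47766557,   0.06435846, -63.08034156])} [  65.16713364   -0.33569762 -170.00362797] [[ 0.     0.972  0.233]
 [ 1.     0.    -0.   ]
 [-0.     0.233 -0.972]]
shift [ 0.2792 -0.1526 -0.0465] turn [-7.000e-02 -3.000e-02 -4.308e+01] rows 7.7
shift [ 0.2792 -0.1526 -0.0465] turn [-0.08 -0.    0.02] rows 7.7
```

Run:
```python
from h import *
to([470,-275,150],70)
```

```text
shift [ 0.2946 -0.1166  0.0635] turn [-7.000e-02 -3.000e-02 -4.308e+01] rows 7.7
```

Emit:
send_rows:
  targets: "0.035 -0.014 0 0 0 -6; 0.075 -0.03 0 0 0 -12; 0.113 -0.045 0 0 0 -18; 0.15 -0.06 0 0 0 -24; 0.187 -0.075 0.01 0 0 -30; 0.225 -0.09 0.025 0 0 -36; 0.262 -0.104 0.043 0 0 -42; 0.295 -0.117 0.063 0 0 -43 100; 0.295 -0.117 0.063 0 0 -43 100"

```text
invalid input at $.targets[0]: expected 7 numbers
```

Emit:
send_rows:
  targets: "0.035 -0.014 0 0 0 -6 100; 0.075 -0.03 0 0 0 -12 100; 0.113 -0.045 0 0 0 -18 100; 0.15 -0.06 0 0 0 -24 100; 0.187 -0.075 0.01 0 0 -30 100; 0.225 -0.09 0.025 0 0 -36 100; 0.262 -0.104 0.043 0 0 -42 100; 0.295 -0.117 0.063 0 0 -43 100; 0.295 -0.117 0.063 0 0 -43 100; 0.295 -0.117 0.063 0 0 -43 100"

```text
time_s: 0.98
ee_pos: [470.5, -272.9, 149.4]
ee_rot: [-179.8, -0.0, 70.1]
force: [-0.7, -0.5, 0.9]
gripper_width: 91.2
gripper_force: 0.0
```

Run:
```python
from h import *
f=eyes.grab_frame("wrist"); np.save("pics/w1",f,allow_pickle=True)
u,v=proj(f,(485.6,-232.4,108),True); print(u,v,proj(f,(396,-241,83),True)); a=f["image"]
y=int(np.clip(v,50,350)); x=int(np.clip(u,70,570))
z=cv2.resize(a[y-40:y+40,x-40:x+40],None,fx=7,fy=7,interpolation=cv2.INTER_CUBIC)
o=cv2.resize(a,(640-0,400))
print(x,y); c=np.zeros((560,800,3),np.uint8); c[:,:560]=z; c[:150,560:]=cv2.resize(a,(240,150)); cv2.imwrite("pics/w1.png",c); print(pose()[0]["ee_pos"],pose()[0]["ee_rot"])
```

```text
323.9482760896754 160.83562662206452 (np.float64(224.28353565207442), np.float64(206.08897150325248))
323 160
[ 470.31507449 -274.39607272  150.48093428] [-1.79913991e+02  2.21367260e-02  7.00161798e+01]
```

View pics/w1.png

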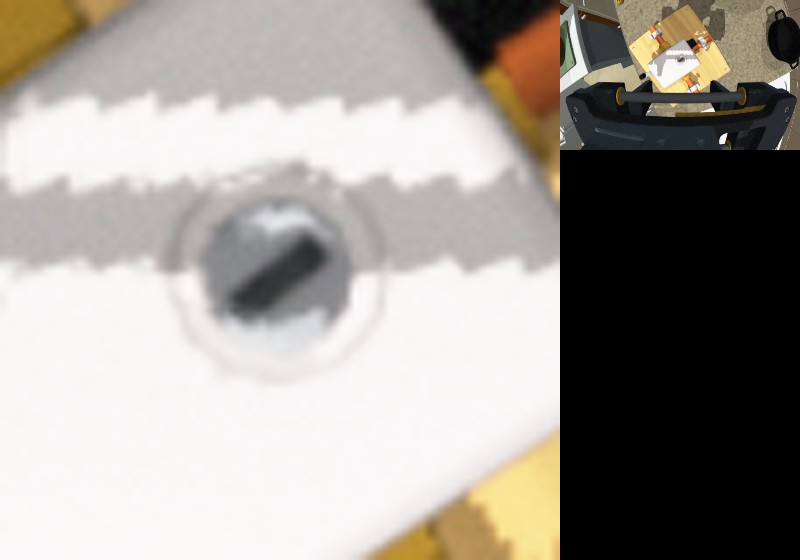

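The screw head centre is at wrist pixel (322.7,159.3), and its slot runs from (315.9,163.1) to (329.7,155.3). That agrees with the side-view fit.

Run:
```python
from h import *
f=load("w1")
g=lambda x,y:(283+x/7-.43,120+y/7-.43)
print("screw",atz(f,*g(278,275),108,True)); a=atz(f,*g(230,302),107,True);b=atz(f,*g(327,247),107,True)
print("slot mid",(a+b)/2,"yaw",np.degrees(np.arctan2(*(b-a)[1::-1])),np.linalg.norm(b-a))
to([470,-275,290],111); to([475,130,290],111)
print(env.state()["qpos"].round(1))
```

```text
screw [ 484.99311789 -230.72828684  108.        ]
slot mid [ 485.01024591 -230.78493275  107.        ] yaw 9.874757584930892 10.974656098994174
shift [-0.0007 -0.0003 -0.1395] turn [-9.000e-02 -1.000e-02 -4.098e+01] rows 5.7
shift [ 0.3816 -0.134  -0.1395] turn [-9.000e-02 -1.000e-02 -4.098e+01] rows 10.3
[-31.4  18.4  99.2  -0.   62.5 -11.4]
```

Emit:
send_rows:
  targets: "0 0 -0.04 0 0 -4 100; 0.01 -0.004 -0.08 0 0 -8 100; 0.04 -0.012 -0.11 0 0 -12 100; 0.08 -0.02 -0.14 0 0 -16 100; 0.12 -0.03 -0.14 0 0 -20 100; 0.16 -0.045 -0.14 0 0 -24 100; 0.2 -0.055 -0.14 0 0 -28 100; 0.24 -0.065 -0.14 0 0 -32 100; 0.28 -0.075 -0.14 0 0 -36 100; 0.32 -0.085 -0.14 0 0 -39 100; 0.36 -0.095 -0.14 0 0 -41 100; 0.4 -0.102 -0.14 0 0 -41 100"

```text
time_s: 2.03
ee_pos: [510.9, 130.0, 292.4]
ee_rot: [179.9, 0.1, 110.8]
force: [1.3, -0.0, 1.3]
gripper_width: 91.4
gripper_force: 0.0
```

Run:
```python
from h import *
f=eyes.grab_frame("wrist"); np.save("pics/w2",f,allow_pickle=True)
print(proj(f,(491.2,187.6,220),True),proj(f,(491.2,187.6,128),True),pose()[0]["ee_pos"])
im=f["image"]; h=cv2.cvtColor(im,cv2.COLOR_BGR2HSV)
m=cv2.inRange(h,(5,190,120),(14,255,255)); n,l,st,c=cv2.connectedComponentsWithStats(m)
for i in range(1,n):
    if st[i,4]>60: print(st[i],c[i])
cv2.imwrite("pics/w2.png",im)
```

```text
(np.float64(325.3139801676089), np.float64(134.25865376156426)) (np.float64(324.38544688458876), np.float64(132.49868375142552)) [512.35100445 137.54796463 291.89700497]
[313 121  28  26 410] [325.5902439  134.00243902]
```

View pics/w2.png

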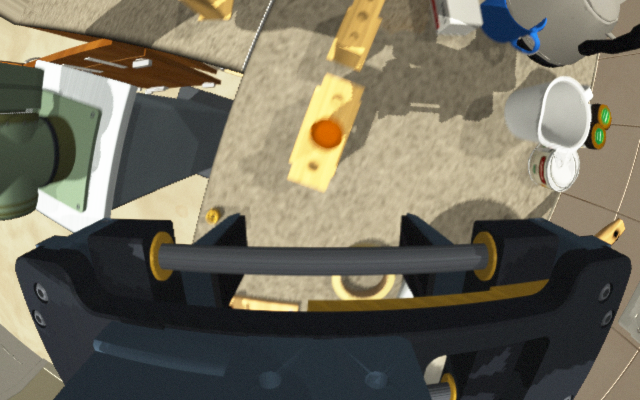

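The handle is at wrist (325.6,134), where the fit predicted. Its rack is bigger than the one behind it at (355,30). Next is the grasp.

Run:
```python
from h import *
to([491.2,187.6,292],111);to([491.2,187.6,170],111)
```

```text
shift [ 0.0543 -0.0018  0.0002] turn [ 0.32 -0.32  0.06] rows 1.3
shift [ 0.0536 -0.0024  0.1222] turn [ 0.32 -0.32  0.06] rows 3.2
```

Emit:
send_rows:
  targets: "0.03 -0.002 0 0 0 0 100; 0.054 -0.002 0 0 0 0 100; 0.054 -0.002 0 0 0 0 100; 0.054 -0.002 0.03 0 0 0 100; 0.054 -0.002 0.06 0 0 0 100; 0.054 -0.002 0.09 0 0 0 100; 0.054 -0.002 0.122 0 0 0 100; 0.054 -0.002 0.122 0 0 0 100; 0.054 -0.002 0.122 0 0 0 60"
  grip_force: 40

```text
time_s: 2.83
ee_pos: [489.8, 177.8, 168.8]
ee_rot: [-179.9, 0.0, 110.8]
force: [1.4, -0.1, 0.7]
gripper_width: 87.1
gripper_force: 0.0
```

Emit:
send_rows:
  targets: "0 0 0 0 0 0 0; 0 0 0 0 0 0 0; 0 0 0 0 0 0 0; 0 0 0 0 0 0 0; 0 0 0 0 0 0 0; 0 0 0 0 0 0 0; 0 0 0 0 0 0 0; 0 0 0 0 0 0 0; 0 0 0 0 0 0 0"

```text
time_s: 3.58
ee_pos: [490.0, 179.8, 169.0]
ee_rot: [180.0, 0.0, 110.9]
force: [-0.6, 0.1, 1.4]
gripper_width: 28.4
gripper_force: 40.0
```

Emit:
send_rows:
  targets: "0 0 0 0 0 0 50; 0 0 0 0 0 0 50; 0 0 0 0 0 0 50; 0.008 0 0 0 0 0 50; 0.008 0 0 0 0 0 50; 0.008 0 0 0 0 0 0; 0.008 0 0 0 0 0 0; 0.008 0 0 0 0 0 0; 0.008 0 0 0 0 0 0; 0.008 0 0 0 0 0 0; 0.008 0 0 0 0 0 0; 0.008 0 0 0 0 0 0"
  grip_force: 40

```text
time_s: 4.58
ee_pos: [486.9, 187.1, 168.9]
ee_rot: [180.0, -0.0, 110.9]
force: [0.3, 1.5, -0.0]
gripper_width: 28.7
gripper_force: 40.0
```

Run:
```python
from h import *
s=pose()[0];print(s["ee_pos"],s["ee_rot"],s["gripper_width"],s["gripper_force"],s["qpos"].round(1))
```

```text
[486.94677623 187.12367795 168.91001321] [ 1.79999790e+02 -2.39497883e-03  1.10907005e+02] 28.71658054359464 39.997050762176514 [ 19.8  15.5 100.6   0.   63.9  -1.2]
```

Run:
```python
from h import *
to([485,-231,300],70)
```

```text
shift [-0.3899 -0.151  -0.1311] turn [-0.   -0.   40.91] rows 10.5
```

Emit:
send_rows:
  targets: "0 0 -0.035 0 0 0 0; 0 0 -0.07 0 0 0 0; 0 0 -0.105 0 0 0 0; 0 0 -0.135 0 0 0 0; 0 0 -0.135 0 0 0 0; 0 0 -0.135 0 0 0 0; 0 0 -0.135 0 0 0 0"

```text
time_s: 5.17
ee_pos: [486.3, 186.8, 302.8]
ee_rot: [-179.9, 0.0, 110.9]
force: [-0.6, -0.2, -1.7]
gripper_width: 28.5
gripper_force: 40.0
```

Run:
```python
from h import *
f=eyes.grab_frame("wrist"); s,e,r=pose()
p=e+r.apply([0,0,155]); u,v=proj(f,p,True); print(s["ee_pos"],s["ee_rot"],u,v)
im=f["image"]; np.save("pics/w3",f,allow_pickle=True)
x,y=int(u),int(v); cv2.imwrite("pics/w3.png",cv2.resize(im[y-40:y+40,x-50:x+50],None,fx=7,fy=7,interpolation=cv2.INTER_CUBIC)); print(x,y)
to([485,-231,300],70)
```

```text
[486.04798418 186.76886081 302.1655011 ] [-1.79797465e+02  5.93363596e-03  1.10915678e+02] 322.399952078327 189.75063008782283
322 189
shift [-0.3899 -0.1501  0.0027] turn [-0.19  0.08 40.92] rows 10.0
```

View pics/w3.png

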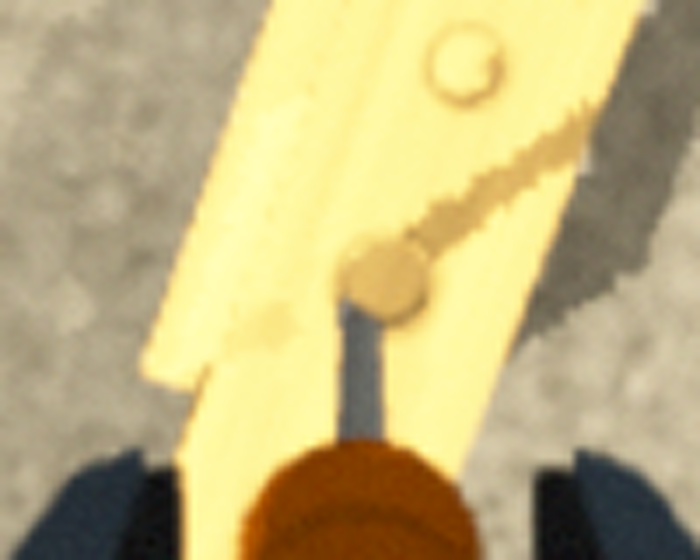

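Tip at about wrist (323,192), with the blade edge running from upper-left to lower-right. That puts the blade about 57° from tool yaw. I'll carry the driver over the screw at yaw 132.5.

Run:
```python
from h import *
to([482.8,-229.4,285],132.5)
```

```text
shift [-0.3876 -0.1515  0.0177] turn [ -0.2   -0.03 -21.58] rows 10.0
```

Emit:
send_rows:
  targets: "-0.02 -0.008 0 0 0 -1 0; -0.055 -0.022 0 0 0 -3 0; -0.092 -0.036 0 0 0 -5 0; -0.129 -0.05 0 0 0 -7 0; -0.166 -0.064 0 0 0 -9 0; -0.203 -0.079 0 0 0 -11 0; -0.24 -0.094 0 0 0 -13 0; -0.277 -0.108 0 0 0 -15 0; -0.314 -0.122 0 0 0 -17 0; -0.346 -0.135 0 0 0 -19 0; -0.372 -0.145 0.008 0 0 -21 0; -0.388 -0.152 0.018 0 0 -21.6 0"

```text
time_s: 6.22
ee_pos: [482.8, -232.5, 284.2]
ee_rot: [-179.9, -0.1, 132.5]
force: [0.1, -0.5, -0.8]
gripper_width: 28.7
gripper_force: 40.0
```

Emit:
send_rows:
  targets: "0 0 0 0 0 0 0; 0 0 0 0 0 0 0; 0 0 0 0 0 0 0; 0 0 0 0 0 0 0"

```text
time_s: 6.55
ee_pos: [483.6, -228.5, 286.0]
ee_rot: [180.0, -0.0, 132.6]
force: [-0.3, -0.3, -1.3]
gripper_width: 28.6
gripper_force: 40.0
```

```bash
cat >> h.py <<'E'
def look(n):
    f=eyes.grab_frame("wrist"); s,e,r=pose(); np.save("pics/"+n,f,allow_pickle=True)
    u,v=proj(f,e+r.apply([0,0,155]),True); print(s["ee_pos"].round(1),s["ee_rot"].round(2),"tip",u,v,"slot",proj(f,(485,-230.8,108),True))
    x,y=int(u),int(v); z=cv2.resize(f["image"][y-30:y+20,x-30:x+30],None,fx=12,fy=12,interpolation=cv2.INTER_CUBIC)
    cv2.imwrite(f"pics/{n}.png",z); print("crop origin",x-30,y-30)
E
python3 -c "
from h import *
look('w4')"
```

```text
[ 483.7 -228.5  286.2] [1.7998e+02 1.0000e-02 1.3260e+02] tip 322.8869372322208 190.10585380821365 slot (np.float64(322.2956646721383), np.float64(188.30067965609456))
crop origin 292 160
```

View pics/w4.png

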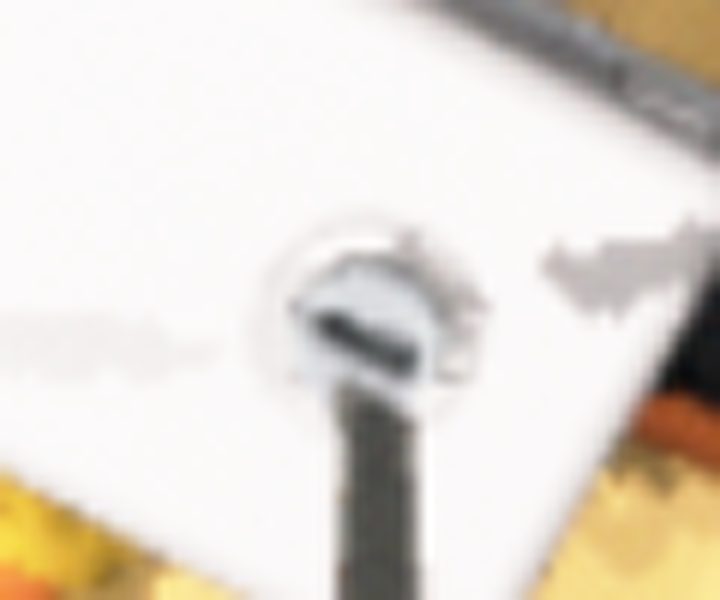

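The slot runs from crop (322,322) to (415,360). The blade edge is parallel to it, its middle is at (374,396), and parallax puts it within about 0.4 mm of the slot. Descending.

Emit:
send_rows:
  targets: "0 -0.0003 0.008 0 0 0 0; 0 -0.0003 0.015 0 0 0 0; 0 -0.0003 0.02 0 0 0 0; 0 -0.0003 0.023 0 0 0 0; 0 -0.0003 0.0255 0 0 0 0; 0 -0.0003 0.0255 0 0 0 0; 0 -0.0003 0.0255 0 0 0 0"

```text
time_s: 7.18
ee_pos: [483.0, -229.3, 260.2]
ee_rot: [180.0, -0.1, 132.5]
force: [-0.5, 1.8, -1.3]
gripper_width: 28.5
gripper_force: 40.0
```

```bash
python3 -c "
from h import *
s=pose()[0];print(s['ee_pos'],s['ee_rot'],s['force'],s['torque'],s['qpos'].round(1))"
```

```text
[ 482.98946584 -229.3498786   260.18818743] [ 1.79998972e+02 -7.59896868e-02  1.32516409e+02] [-0.47010534  1.82790809 -1.27971552] [ 0.46893817  0.0773622  -0.01101762] [-26.7  13.2  90.1   0.   76.7 -69.2]
```

Emit:
send_rows:
  targets: "0 0 0.001 0 0 0 0; 0 0 0.0015 0 0 0 0; -0.0001 0.0002 0.0015 0 0 5 0; -0.0001 0.0004 0.0015 0 0 10 0; -0.0002 0.0006 0.0015 0 0 15 0; -0.0002 0.0008 0.0015 0 0 20 0; -0.0004 0.001 0.0015 0 0 25 0; -0.0005 0.0012 0.0015 0 0 30 0; -0.0006 0.0014 0.0015 0 0 35 0; -0.0007 0.0016 0.0015 0 0 40 0; -0.0007 0.0016 0.0015 0 0 40 0"

```text
time_s: 8.1
ee_pos: [485.4, -228.5, 259.3]
ee_rot: [179.9, -0.1, 92.4]
force: [0.6, 3.6, -0.0]
gripper_width: 28.5
gripper_force: 40.0
```

```bash
cat >> h.py <<'E'
def st():
    s=pose()[0];print(s['ee_pos'].round(1),s['ee_rot'].round(2),s['force'].round(2),s['torque'].round(3),s['qpos'].round(1),s['gripper_width'].__round__(2))
E
python3 -c "
from h import *
st()"
```

```text
[ 485.4 -228.5  259.3] [ 1.7991e+02 -7.0000e-02  9.2440e+01] [ 0.65  3.59 -0.02] [ 1.048 -0.241  0.093] [-26.5  13.3  90.1   0.1  76.5 -29. ] 28.54
```

Emit:
send_rows:
  targets: "0.0005 0.0002 0 0 0 5 0; 0.0005 0.0004 0 0 0 10 0; 0.0004 0.0006 0 0 0 15 0; 0.0004 0.0008 0 0 0 20 0; 0.0003 0.001 0 0 0 23 0; 0.0003 0.001 0 0 0 23 0; 0.0003 0.001 0 0 0 23 0"

```text
time_s: 8.68
ee_pos: [486.5, -228.7, 259.2]
ee_rot: [179.9, -0.0, 69.7]
force: [1.3, 3.2, 1.2]
gripper_width: 28.6
gripper_force: 40.0
```

```bash
python3 -c "
from h import *
st()"
```

```text
[ 486.5 -228.7  259.2] [ 1.7991e+02 -4.0000e-02  6.9680e+01] [1.26 3.2  1.17] [ 0.751 -0.516  0.062] [-26.4  13.4  90.    0.1  76.5  -6.1] 28.58
```

Emit:
send_rows:
  targets: "0 0.0002 0 0 0 4 0; 0 0.0004 0 0 0 8 0; -0.0001 0.0005 0 0 0 12 0; -0.0001 0.0005 0 0 0 12 0; -0.0001 0.0005 0 0 0 12 0"

```text
time_s: 9.1
ee_pos: [487.1, -229.2, 259.3]
ee_rot: [179.9, -0.0, 57.7]
force: [2.7, 2.4, 1.2]
gripper_width: 28.5
gripper_force: 40.0
```

```bash
python3 -c "
from h import *
st()"
```

```text
[ 487.1 -229.2  259.3] [ 1.7989e+02 -4.0000e-02  5.7700e+01] [2.73 2.38 1.19] [ 0.642 -0.843  0.03 ] [-26.4  13.4  89.9   0.   76.5   5.8] 28.46
```

Emit:
send_rows:
  targets: "0 0.0002 0 0 0 4 0; 0 0.0004 0 0 0 8 0; -0.0001 0.0005 0 0 0 12 0; -0.0001 0.0006 0 0 0 15 0; -0.0001 0.0006 0 0 0 15 0; -0.0001 0.0006 0 0 0 15 0"

```text
time_s: 9.6
ee_pos: [487.7, -229.8, 259.3]
ee_rot: [179.9, -0.1, 42.7]
force: [3.0, 1.6, -0.9]
gripper_width: 28.3
gripper_force: 40.0
```

```bash
python3 -c "
from h import *
st()"
```

```text
[ 487.7 -229.8  259.3] [ 1.7987e+02 -7.0000e-02  4.2700e+01] [ 3.    1.58 -0.86] [ 0.532 -1.226  0.114] [-26.5  13.5  89.8   0.   76.5  20.8] 28.33
```

Emit:
send_rows:
  targets: "0 0.0002 0 0 0 4 0; 0 0.0004 0 0 0 8 0; -0.0001 0.0005 0 0 0 12 0; -0.0001 0.0005 0 0 0 12 0; -0.0001 0.0005 0 0 0 12 0"

```text
time_s: 10.02
ee_pos: [487.4, -230.0, 259.3]
ee_rot: [180.0, -0.1, 30.7]
force: [1.5, 2.4, 1.9]
gripper_width: 28.6
gripper_force: 40.0
```

```bash
python3 -c "
from h import *
st()
f=eyes.grab_frame('wrist');np.save('pics/w5',f,allow_pickle=True);st()"
```

```text
[ 487.4 -230.   259.3] [ 1.7995e+02 -5.0000e-02  3.0700e+01] [1.52 2.39 1.9 ] [ 0.705 -0.983  0.037] [-26.5  13.5  89.8   0.   76.6  32.8] 28.63
[ 487.4 -230.   259.3] [ 1.7996e+02 -5.0000e-02  3.0680e+01] [2.76 2.28 2.62] [ 0.728 -0.98  -0.01 ] [-26.5  13.5  89.8   0.   76.6  32.8] 28.75
```

```bash
python3 -c "
from h import *
f=load('w5'); print(proj(f,(485,-230.8,108),True))
u,v=map(int,proj(f,(485,-230.8,108),True)); print(u-25,v-25)
cv2.imwrite('pics/w5.png',cv2.resize(f['image'][v-25:v+25,u-25:u+25],None,fx=12,fy=12,interpolation=cv2.INTER_CUBIC))"
```

```text
(np.float64(322.3377419589248), np.float64(192.9149925896228))
297 167
```

View pics/w5.png

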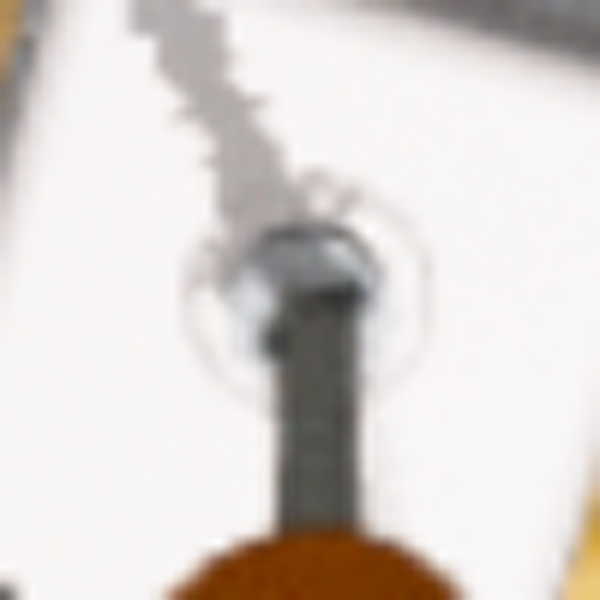

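The slot now shows its ends at crop (268,340) and (360,297), which is world yaw about −33°, so it has turned about 43° clockwise. The handle may have slipped in the grip. I'll grip harder, turn further and read the torque.

Emit:
send_rows:
  targets: "0 0 0 0 0 0 0; 0 0.0002 0 0 0 4 0; 0 0.0004 0 0 0 8 0; -0.0001 0.0005 0 0 0 12 0"
  grip_force: 60

```text
time_s: 10.4
ee_pos: [487.6, -230.5, 259.3]
ee_rot: [180.0, -0.1, 18.4]
force: [2.9, 1.8, 1.3]
gripper_width: 28.2
gripper_force: 60.0
```

```bash
cat >> h.py <<'E'
def slot(n=None):
    f=eyes.grab_frame("wrist")
    if n: np.save("pics/"+n,f,allow_pickle=True)
    return f
E
python3 -c "
from h import *
st(); slot('w6'); st()"
```

```text
[ 487.6 -230.5  259.3] [ 1.7996e+02 -6.0000e-02  1.8410e+01] [2.89 1.79 1.27] [ 0.746 -1.079  0.088] [-26.5  13.6  89.8   0.   76.6  45.1] 28.25
[ 487.6 -230.5  259.3] [ 1.7996e+02 -6.0000e-02  1.8280e+01] [2.68 1.06 2.09] [ 0.789 -1.049  0.069] [-26.5  13.6  89.8   0.   76.6  45.2] 28.25
```

Emit:
send_rows:
  targets: "0 0.0002 0 0 0 5 0; 0 0.0004 0 0 0 10 0; -0.0001 0.0005 0 0 0 15 0; -0.0002 0.0007 0 0 0 20 0"

```text
time_s: 10.78
ee_pos: [487.1, -231.1, 258.0]
ee_rot: [-180.0, 0.0, -1.6]
force: [3.7, 0.6, -5.6]
gripper_width: 28.5
gripper_force: 60.0
```

```bash
python3 -c "
from h import *
st(); slot('w7'); st()
# dump gray around head for w5,w6,w7
for n in ('w5','w6','w7'):
    f=load(n); u,v=map(round,proj(f,(485,-230.8,108),True)); g=cv2.cvtColor(f['image'],cv2.COLOR_BGR2GRAY); print(n,u,v); print(g[v-6:v+8,u-9:u+10])"
```

```text
[ 487.1 -231.1  258. ] [-1.7998e+02  5.0000e-02 -1.5900e+00] [ 3.68  0.63 -5.57] [ 0.46  -1.431  0.013] [-26.6  13.7  89.8  -0.   76.6  65. ] 28.54
[ 487.4 -231.3  257.9] [-1.80e+02  2.00e-02 -1.75e+00] [ 5.09  1.05 -6.26] [ 0.376 -1.577 -0.106] [-26.6  13.7  89.8  -0.   76.5  65.1] 28.23
w5 322 193
[[225 195 187 171 155 131 117 126 123 127 138 178 191 157 184 236 244 241
  235]
 [220 205 175 164 145 130 127 129 131 136 134 162 187 182 162 210 237 244
  240]
 [210 200 173 158 167 154 131 124 122 125 126 133 147 169 176 184 229 245
  243]
 [201 203 175 169 194 183 148 125 109 115 112 109 107 109 170 186 228 245
  244]
 [227 232 196 199 211 210 176 116  90  81  70  59  60  72 131 195 232 243
  243]
 [234 241 229 208 215 212 183 115  80  70  67  61  61  86 150 201 232 242
  242]
 [236 244 241 224 212 193 151  96  84  72  76  77  74 111 183 218 231 239
  243]
 [232 242 243 229 218 176 110  78  79  82  82  79  86 121 203 225 235 242
  244]
 [229 234 242 228 217 166  89  66  78  82  82  80  88 121 200 226 240 245
  243]
 [233 227 241 230 219 181 114  78  81  83  82  79  88 122 201 225 239 
[... 1927 characters left out ...]
  96  74  58  60 112 177 206 214 210 227 243
  241]
 [205 171 157 138 127 111  90  78  69  61  70 128 197 207 211 220 230 236
  239]
 [205 180 175 147 133 111  84  81  75  76  74  99 154 200 208 214 224 234
  233]
 [204 200 186 184 176 144  87  77  77  76  75  82 120 188 195 209 225 232
  228]
 [212 218 217 219 213 174  97  81  82  72  74  87 119 174 192 213 229 229
  229]
 [228 229 241 237 225 188 115  84  79  80  78  96 136 184 205 222 230 230
  228]
 [240 230 239 240 233 196 119  84  80  80  74  87 134 192 202 220 228 228
  232]
 [244 240 233 238 238 217 130  87  80  80  78  89 144 216 221 223 229 229
  233]
 [246 244 239 236 231 204 132  88  78  77  78  91 146 215 226 228 231 230
  233]]
```

Emit:
send_rows:
  targets: "0 0 -0.006 0 0 0 0; 0 0 -0.012 0 0 0 0; 0 0 -0.018 0 0 0 0; 0 0 -0.025 0 0 0 0; 0 0 -0.025 0 0 0 0; 0 0 -0.025 0 0 0 0; 0 0 -0.025 0 0 0 0"

```text
time_s: 11.42
ee_pos: [486.9, -231.3, 284.0]
ee_rot: [180.0, 0.0, -1.5]
force: [0.4, -0.3, -2.1]
gripper_width: 28.4
gripper_force: 60.0
```

```bash
python3 -c "
from h import *
st(); look('w8'); st()
f=load('w8'); u,v=proj(f,(485,-230.8,107),True); print(u,v)
g=cv2.cvtColor(f['image'],cv2.COLOR_BGR2GRAY); print(g[int(v)-9:int(v)+16,int(u)-9:int(u)+11])"
```

```text
[ 486.9 -231.3  284. ] [ 1.7998e+02  2.0000e-02 -1.4600e+00] [ 0.42 -0.3  -2.06] [-0.007  0.052 -0.001] [-26.6  13.   87.1  -0.   80.   64.9] 28.44
[ 486.9 -231.2  283.8] [ 1.80e+02  4.00e-02 -1.47e+00] tip 322.82819146086786 189.76473152529854 slot (np.float64(322.50064761486135), np.float64(187.71528835470104))
crop origin 292 159
[ 486.9 -231.2  283.8] [ 1.80e+02  4.00e-02 -1.47e+00] [-0.3  -0.37 -1.01] [ 0.029  0.009 -0.011] [-26.6  13.   87.1  -0.   80.   64.9] 28.36
322.50109618727794 187.54868457996199
[[245 246 245 244 234 219 196 186 192 219 230 230 231 231 233 233 240 246
  247 246]
 [245 244 242 235 203 177 174 169 183 231 239 242 243 240 233 217 230 243
  246 246]
 [241 238 226 188 168 170 171 166 171 209 221 231 241 243 244 237 232 237
  244 246]
 [203 193 182 172 169 170 159 139 136 163 152 149 172 209 239 243 239 236
  240 246]
 [215 176 164 171 159 144 142 159 188 191 188 181 177 171 195 236 243 238
  233 245]
 [225 175 162 165 148 164 191 205 208 198 174 160 167 177 175 215 238 241
  234 241]
 [227 183 170 160 148 192 221 221 209 172 114  82 135 193 204 198 230 243
 
[... 840 characters left out ...]
 238 240
  245 246]
 [245 246 245 244 241 231 196 124  86  76  82  70  83 146 230 242 246 246
  245 246]
 [245 246 245 246 244 243 229 163  93  80  73  78  91 160 239 245 246 246
  245 245]
 [246 245 245 245 245 245 231 164  92  79  80  75  94 167 240 244 245 244
  237 236]
 [245 246 246 246 245 244 227 146  88  78  79  76 100 166 240 246 246 245
  241 235]
 [245 246 245 245 245 244 226 132  86  81  75  79  97 167 239 246 246 246
  245 242]
 [246 245 245 245 245 244 228 135  84  82  78  75  95 168 239 245 246 246
  246 245]
 [245 246 245 245 245 243 226 133  85  83  78  77  95 160 239 246 246 246
  246 245]
 [246 245 246 246 245 244 226 133  82  81  79  76  83 138 240 246 246 246
  246 245]]
```

View pics/w8.png

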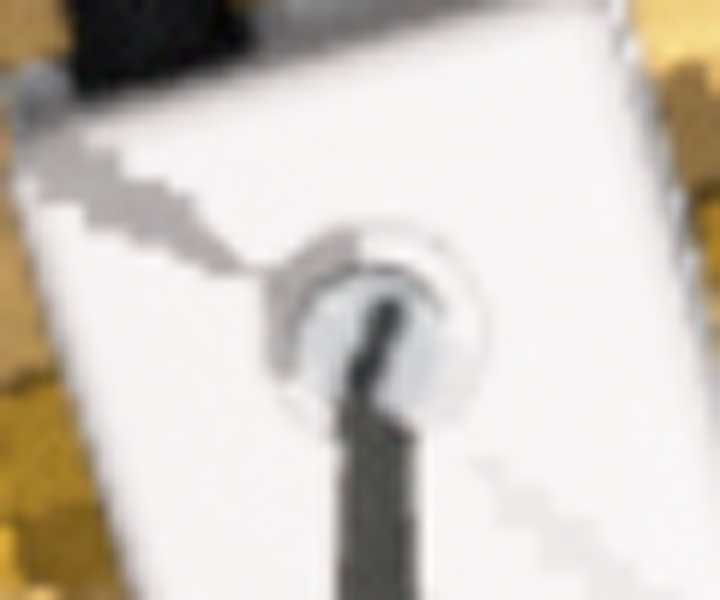

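The slot runs from crop (390,305) to (358,390), world yaw about −23°. The blade is now crosswise to it, so it left the slot after about 35° of turn. I'll feel for the head's top with the crosswise blade to recalibrate the tip height.

Emit:
send_rows:
  targets: "0 0 0.008 0 0 0 0; 0 0 0.013 0 0 0 0; 0 0 0.016 0 0 0 0; 0 0 0.0175 0 0 0 0; 0 0 0.0185 0 0 0 0; 0 0 0.0185 0 0 0 0; 0 0 0.0185 0 0 0 0"

```text
time_s: 12.05
ee_pos: [487.3, -231.2, 265.6]
ee_rot: [180.0, -0.0, -1.5]
force: [0.1, 1.0, 0.5]
gripper_width: 28.4
gripper_force: 60.0
```

```bash
python3 -c "
from h import *
st()"
```

```text
[ 487.3 -231.2  265.6] [ 1.7999e+02 -1.0000e-02 -1.4800e+00] [0.1  1.04 0.52] [ 0.065  0.06  -0.007] [-26.6  13.4  89.   -0.   77.5  64.9] 28.44
```

Emit:
send_rows:
  targets: "0 0 0.001 0 0 0 0; 0 0 0.002 0 0 0 0; 0 0 0.002 0 0 0 0"

```text
time_s: 12.3
ee_pos: [487.2, -231.2, 263.4]
ee_rot: [180.0, 0.0, -1.5]
force: [0.6, 1.1, -0.6]
gripper_width: 28.1
gripper_force: 60.0
```

Emit:
send_rows:
  targets: "0 0 0.001 0 0 0 0; 0 0 0.0015 0 0 0 0; 0 0 0.0015 0 0 0 0"

```text
time_s: 12.55
ee_pos: [487.4, -231.2, 262.5]
ee_rot: [180.0, -0.0, -1.5]
force: [-0.8, 0.5, 2.6]
gripper_width: 28.3
gripper_force: 60.0
```

```bash
python3 -c "
from h import *
for n in ('w3','w4','w8'):
    f=load(n); g=cv2.cvtColor(f['image'],cv2.COLOR_BGR2GRAY); print(n); print('\n'.join(' '.join('%3d'%a for a in r) for r in g[187:208,316:331]))
f=load('w8'); print('tip w8',atz(f,323.0,193.2,129.2,True)); f=load('w4'); print('tip w4',atz(f,322.8,192.3,131.3,True))
"
```

```text
w3
237 239 237 228 205 196 189 191 193 192 189 185 182 182 182
237 240 235 221 196 184 189 192 190 192 189 184 182 183 184
239 240 233 219 191 181 191 193 192 189 187 183 182 182 183
240 239 235 218 191 172 188 193 189 188 187 183 183 186 182
241 240 234 214 173 160 182 187 190 190 184 183 182 184 180
241 240 237 218 157 136 139 157 176 184 182 183 185 182 169
241 240 238 226 159 123 104 116 143 162 172 177 173 161 152
240 239 238 224 154 107  90  96 112 128 142 152 144 147 163
240 240 238 227 161 101  97  98 106 112 118 148 156 168 194
239 239 239 232 194 110  97 100 105 119 144 191 205 210 213
240 240 239 234 195 106  95  98 107 120 156 211 222 225 229
240 240 240 234 194 110  95 105 106 125 171 227 232 233 234
239 239 241 233 192 109  96 101 109 121 166 231 236 236 236
239 240 240 232 180 105  93 100 107 115 156 230 234 236 237
240 241 241 229 161 100  97  98 108 108 153 230 235 236 236
240 241 241 230 162 102  97 102 105 114 154 231 236 236 238
240 241 241 230 161 103  99 103 105 111 154 229 235 236 237
241 241 241 230 165 103  97 104 102 112 155 230 235 237 237
242 242 241 231 1
[... 2090 characters left out ...]
46 245 244 227 146  88  78  79  76 100 166 240 246 246 245
245 245 244 226 132  86  81  75  79  97 167 239 246 246 246
245 245 244 228 135  84  82  78  75  95 168 239 245 246 246
245 245 243 226 133  85  83  78  77  95 160 239 246 246 246
246 245 244 226 133  82  81  79  76  83 138 240 246 246 246
245 245 244 225 134  85  79  78  75  75 137 237 245 245 246
245 246 244 223 133  87  79  75  75  77 138 238 245 246 246
246 246 244 222 122  86  79  76  75  79 140 238 246 246 246
245 245 244 221 107  80  78  74  73  77 137 239 245 246 245
245 244 245 220 104  80  74  78  74  82 135 236 245 246 246
tip w8 [ 483.10211588 -231.29770564  129.2       ]
tip w4 [ 485.27598084 -230.26769681  131.3       ]
```

Emit:
send_rows:
  targets: "0 0 0.0005 0 0 0 0; 0 0 0.0005 0 0 0 0; 0 0 0.0005 0 0 0 0; 0 0 0.0005 0 0 0 0"

```text
time_s: 12.88
ee_pos: [487.5, -231.3, 262.1]
ee_rot: [180.0, -0.1, -1.5]
force: [-0.8, -0.3, 5.1]
gripper_width: 28.3
gripper_force: 60.0
```

Emit:
send_rows:
  targets: "0 0 0.001 0 0 0 0; 0 0 0.001 0 0 0 0; 0 0 0.001 0 0 0 0; 0 0 0.001 0 0 0 0"

```text
time_s: 13.22
ee_pos: [487.6, -231.3, 261.7]
ee_rot: [180.0, -0.1, -1.5]
force: [0.1, 0.9, 7.3]
gripper_width: 28.6
gripper_force: 60.0
```

Emit:
send_rows:
  targets: "0 0 -0.003 0 0 0 0; 0.002 -0.0004 -0.003 0 0 0 0; 0.002 -0.0004 -0.003 0 0 0 0; 0.002 -0.0004 0 0 0 0 0; 0.002 -0.0004 0.0008 0 0 0 0; 0.002 -0.0004 0.0008 0 0 0 0; 0.002 -0.0004 0.0008 0 0 0 0; 0.002 -0.0004 0.0008 0 0 0 0"

```text
time_s: 13.88
ee_pos: [489.6, -230.9, 261.4]
ee_rot: [179.9, -0.1, -1.5]
force: [-2.2, 0.9, 9.8]
gripper_width: 28.0
gripper_force: 60.0
```

```bash
python3 -c "
from h import *
st()"
```

```text
[ 489.6 -230.9  261.4] [ 1.7995e+02 -1.3000e-01 -1.4800e+00] [-2.17  0.9   9.76] [0.339 0.489 0.011] [-26.5  13.7  89.3   0.   76.9  65. ] 28.04
```

Emit:
send_rows:
  targets: "-0.0007 -0.0003 0 0 0 0 0; -0.0008 -0.0007 0 0 0 -6 0; -0.0009 -0.001 0 0 0 -12 0; -0.001 -0.0014 0 0 0 -18 0; -0.0011 -0.0018 0 0 0 -24 0; -0.0013 -0.0022 0 0 0 -30 0; -0.0013 -0.0022 0 0 0 -30 0"

```text
time_s: 14.47
ee_pos: [489.0, -229.0, 261.5]
ee_rot: [179.8, -0.1, 28.7]
force: [0.8, 0.3, 8.8]
gripper_width: 28.1
gripper_force: 60.0
```

Emit:
send_rows:
  targets: "0 -0.0004 0 0 0 -6 0; -0.0001 -0.0008 0 0 0 -12 0; -0.0002 -0.0012 0 0 0 -18 0; -0.0004 -0.0016 0 0 0 -24 0; -0.0006 -0.0019 0 0 0 -30 0; -0.0006 -0.0019 0 0 0 -30 0"

```text
time_s: 14.97
ee_pos: [488.0, -227.8, 261.2]
ee_rot: [179.7, -0.0, 58.7]
force: [0.3, 0.3, 7.5]
gripper_width: 28.4
gripper_force: 60.0
```

Emit:
send_rows:
  targets: "0 -0.0004 0 0 0 -6 0; -0.0001 -0.0008 0 0 0 -12 0; -0.0002 -0.0012 0 0 0 -18 0; -0.0002 -0.0012 0 0 0 -18 0"

```text
time_s: 15.3
ee_pos: [485.8, -227.1, 260.0]
ee_rot: [179.9, 0.1, 76.6]
force: [-0.4, -0.1, 1.3]
gripper_width: 28.0
gripper_force: 60.0
```

Emit:
send_rows:
  targets: "0 -0.0004 0 0 0 -6 0; -0.0001 -0.0008 0 0 0 -12 0; -0.0002 -0.0012 0 0 0 -18 0; -0.0002 -0.0012 0 0 0 -18 0"

```text
time_s: 15.63
ee_pos: [483.8, -226.7, 258.8]
ee_rot: [-179.9, -0.0, 94.5]
force: [0.1, -1.0, -0.4]
gripper_width: 28.1
gripper_force: 60.0
```

The blade dropped into the slot between yaw 76 and 94. I'll turn clockwise again, this time pressing down.

Emit:
send_rows:
  targets: "0 0 0.0015 0 0 0 0; 0 0 0.0025 0 0 0 0; 0 0.0003 0.0025 0 0 4 0; 0 0.0006 0.0025 0 0 8 0; 0 0.0009 0.0025 0 0 12 0; 0 0.0012 0.0025 0 0 16 0; 0 0.0014 0.0025 0 0 20 0; 0 0.0014 0.0025 0 0 20 0"

```text
time_s: 16.3
ee_pos: [485.4, -226.9, 258.0]
ee_rot: [180.0, 0.1, 74.2]
force: [-2.8, -1.1, 5.6]
gripper_width: 28.1
gripper_force: 60.0
```

```bash
python3 -c "
from h import *
st()"
```

```text
[ 485.4 -226.9  258. ] [1.7998e+02 7.0000e-02 7.4180e+01] [-2.76 -1.08  5.63] [-0.196  0.418  0.084] [-26.2  13.3  90.3  -0.1  76.4 -10.4] 28.08
```

Emit:
send_rows:
  targets: "0 0.0003 0 0 0 4 0; 0 0.0006 0 0 0 8 0; 0 0.0009 0 0 0 12 0; 0 0.0009 0 0 0 12 0"

```text
time_s: 16.63
ee_pos: [486.3, -227.2, 258.0]
ee_rot: [180.0, 0.1, 62.2]
force: [-0.9, -0.4, 5.4]
gripper_width: 28.3
gripper_force: 60.0
```

```bash
python3 -c "
from h import *
st()"
```

```text
[ 486.3 -227.2  258. ] [1.7996e+02 6.0000e-02 6.2180e+01] [-0.92 -0.44  5.4 ] [-0.238  0.412  0.044] [-26.2  13.4  90.2  -0.1  76.4   1.6] 28.35
```

Emit:
send_rows:
  targets: "0 0.0003 0 0 0 4 0; 0 0.0006 0 0 0 8 0; 0 0.0008 0 0 0 10 0"

```text
time_s: 16.88
ee_pos: [487.1, -227.6, 258.0]
ee_rot: [179.9, 0.1, 52.2]
force: [-1.6, -0.2, 4.9]
gripper_width: 28.2
gripper_force: 60.0
```

```bash
python3 -c "
from h import *
st()"
```

```text
[ 487.1 -227.6  258. ] [1.7994e+02 5.0000e-02 5.2160e+01] [-1.64 -0.19  4.87] [-0.238  0.461  0.101] [-26.2  13.5  90.1  -0.1  76.4  11.6] 28.24
```

Emit:
send_rows:
  targets: "0 0.0003 0 0 0 4 0; 0 0.0006 0 0 0 8 0; 0 0.0008 0 0 0 10 0"

```text
time_s: 17.13
ee_pos: [488.0, -228.2, 258.0]
ee_rot: [179.9, 0.0, 42.2]
force: [-1.2, -1.4, 5.3]
gripper_width: 28.6
gripper_force: 60.0
```

```bash
python3 -c "
from h import *
st(); slot('w9'); st()
f=load('w9'); u,v=map(round,proj(f,(485,-230.8,108),True)); g=cv2.cvtColor(f['image'],cv2.COLOR_BGR2GRAY); print(u,v); print('\n'.join(' '.join('%3d'%a for a in r) for r in g[v-9:v+8,u-9:u+10]))"
```

```text
[ 488.  -228.2  258. ] [1.7989e+02 3.0000e-02 4.2160e+01] [-1.16 -1.45  5.25] [-0.285  0.278  0.12 ] [-26.2  13.5  90.   -0.1  76.4  21.6] 28.65
[ 488.  -228.2  258. ] [1.7988e+02 3.0000e-02 4.2130e+01] [-0.85  0.17  5.74] [-0.345  0.263  0.091] [-26.2  13.5  90.   -0.1  76.4  21.6] 28.24
323 194
245 240 224 185 167 168 169 171 170 173 211 232 229 219 212 227 238 244 247
240 226 202 181 172 168 169 168 153 147 168 182 186 193 224 222 225 239 245
228 205 184 171 163 145 133 119 117 116 121 129 167 230 241 239 229 228 245
207 186 175 160 138 121 118 123 123 125 131 137 141 197 236 244 238 228 238
200 180 171 153 129 121 127 136 135 130 142 159 171 162 208 239 243 236 227
215 200 165 160 161 148 129 124 130 131 134 164 204 189 171 224 245 243 223
238 235 152 188 208 187 140 111 124 120 126 149 194 198 179 225 243 243 233
241 240 170 201 213 196 155  97  92  90  90  87 107 140 186 216 235 244 234
245 242 193 208 210 188 134  83  72  72  70  56  62 100 182 206 229 244 238
243 241 202 192 183 148  99  77  73  71  71  63  71 121 196 217 233 244 236
241 241 209 187 148 100  77  79  81  83  77  74  97 168 210 229 238 244 232
236 242 224 208 154  88  73  76  78  78  83  88 120 199 223 232 239 243 235
229 242 235 222 180 123  95  78  81  86  82  92 131 209 228 240 244 239 232
230 238 241 230 210 166 104  82  84  83  84  94 134 212 236 242 242 234 237
239 232 235 231 222 185 106  79  79  83  83  92 135 213 238 243 239 239 244
243 237 229 229 227 196 119  82  84  86  82  93 139 217 238 240 242 244 247
246 244 237 231 228 201 118  80  80  85  81  89 141 223 237 242 244 246 247
```

```bash
cat >> h.py <<'E'
def slotfit(n,vmax=None,thr=130):
    # darkness-weighted axis of the slot, in world plane z=107
    f=load(n); g=cv2.cvtColor(f["image"],cv2.COLOR_BGR2GRAY).astype(float); u,v=proj(f,(485,-230.8,108),True)
    P,W=[],[]
    for r in range(int(v)-9,int(v)+10):
        for c in range(int(u)-9,int(u)+10):
            q=atz(f,c,r,107,True)[:2]
            if np.linalg.norm(q-[485,-230.8])<6 and (vmax is None or r<=vmax): P.append(q);W.append(max(0,thr-g[r,c]))
    P,W=np.array(P),np.array(W); m=W@P/W.sum(); C=(P-m).T*W@(P-m)/W.sum(); w,V=np.linalg.eigh(C)
    print(n,"mid",m.round(2),"yaw",np.degrees(np.arctan(V[1,1]/V[0,1])).round(1),"sd",np.sqrt(w).round(2))
E
python3 -c "
from h import *
slotfit('w1');slotfit('w1',thr=100);slotfit('w4',190);slotfit('w4',190,thr=110);slotfit('w8',190);slotfit('w8',190,110);slotfit('w8',189,110)"
```

```text
w1 mid [ 485.09 -231.02] yaw 15.7 sd [1.03 2.9 ]
w1 mid [ 485.17 -230.98] yaw 16.1 sd [0.82 2.73]
w4 mid [ 484.53 -231.13] yaw 13.9 sd [0.57 2.64]
w4 mid [ 484.39 -231.21] yaw 15.4 sd [0.46 2.61]
w8 mid [ 485.12 -231.04] yaw -23.7 sd [0.66 2.45]
w8 mid [ 484.98 -230.98] yaw -25.1 sd [0.55 2.45]
w8 mid [ 485.65 -231.3 ] yaw -24.3 sd [0.55 2.13]
```

Emit:
send_rows:
  targets: "0 0 -0.008 0 0 0 0; 0 0 -0.016 0 0 0 0; 0 0 -0.025 0 0 0 0; 0 0 -0.028 0 0 0 0; 0 0 -0.028 0 0 0 0; 0 0 -0.028 0 0 0 0; 0 0 -0.028 0 0 0 0"

```text
time_s: 17.77
ee_pos: [487.7, -227.5, 284.8]
ee_rot: [-180.0, 0.0, 42.5]
force: [0.0, 0.2, -1.0]
gripper_width: 28.1
gripper_force: 60.0
```

```bash
python3 -c "
from h import *
slot('w10');st()
f=load('w10'); g=cv2.cvtColor(f['image'],cv2.COLOR_BGR2GRAY); print('\n'.join(' '.join('%3d'%a for a in r) for r in g[182:204,312:334]))
slotfit('w10',190,110);slotfit('w10',189,120)
s=env.state(); e=np.array(s['ee_pos']); print('tip pred',proj(f,e-[0,0,154.8],True), 'slot',proj(f,(485,-230.8,107),True))
"
```

```text
[ 487.6 -227.5  284.7] [-1.7995e+02  2.0000e-02  4.2510e+01] [-0.17 -0.66 -1.54] [ 0.007 -0.034  0.006] [-26.2  12.9  87.1   0.   80.1  21.3] 28.3
246 246 246 244 236 218 201 186 172 166 160 151 154 169 196 187 229 234 230 237 245 246
246 247 245 240 222 197 181 172 156 146 148 153 158 162 150 163 233 242 237 231 239 246
247 246 242 223 200 182 168 157 153 170 177 184 189 192 169 160 213 238 243 235 229 243
246 246 237 202 198 177 157 154 180 218 220 215 214 213 209 187 164 214 241 242 221 241
247 246 238 222 238 194 166 185 209 215 217 214 213 212 210 203 187 186 222 244 234 238
246 244 234 225 241 194 183 205 213 212 211 209 199 179 157 136 180 190 221 244 241 236
246 244 236 233 243 213 199 208 212 210 186 175 149 121  91  81 148 186 224 246 244 235
246 243 238 237 244 220 200 201 185 167 136 106  82  67  75 105 151 196 232 246 244 237
247 243 237 230 242 216 197 181 129  78  64  66  75 101 138 164 186 213 238 245 239 239
246 245 237 223 242 224 206 170  93  65  65  81 125 173 204 210 213 222 236 243 231 238
246 246 242 232 240 242 231 183 101  76  85 135 175 203 214 214 221 228 2
[... 527 characters left out ...]
246 246 247 247
247 246 246 246 247 247 245 229 149  85  81  82  85 100 158 240 246 247 247 247 247 247
247 246 246 246 247 245 245 226 131  83  82  81  83  96 154 241 247 247 248 247 247 248
246 246 246 247 247 246 245 228 130  87  81  79  82  84 142 239 247 247 247 247 247 247
246 246 246 247 246 247 246 227 131  88  83  85  85  84 136 239 247 247 246 248 247 247
246 246 247 246 247 246 245 226 129  85  83  85  86  83 142 241 246 246 247 247 247 247
w10 mid [ 485.45 -231.13] yaw -28.2 sd [0.45 2.2 ]
w10 mid [ 487.11 -231.81] yaw -33.3 sd [0.42 1.39]
tip pred (np.float64(323.02538889374193), np.float64(189.81401569291663)) slot (np.float64(323.6024989835485), np.float64(189.45169768743753))
```

The slot has moved from yaw +15.5° to about −26° (0.72 rad). A second pass with the blade on the slot floor moved it no further, so the screw is at its stop. Next I'll locate the rack hole from w3 and the tip offset from w10.

```bash
python3 -c "
from h import *
f=load('w3'); print('hole',atz(f,326.6,189.3,128,True),'tip',atz(f,323.2,192.6,302.2-154.8,True))
f=load('w2'); print('handle top',atz(f,325.6,134.0,218,True), atz(f,325.6,134,195,True))
f=load('w10'); t=atz(f,322.9,193.3,129.9,True); s,e,r=pose(); print('tip w10',t,'tool offs',r.inv().apply(t-e))
to([487.7,-227.5,305],110.9)
r2=R.from_euler('xyz',[180,0,110.9],degrees=True); o=r.inv().apply(t-e); o[2]=0
T=np.array([491.2,187.6,0])-r2.apply(o); print(T); to([T[0],T[1],302],110.9)
"
```

```text
hole [491.1370299  185.12283611 128.        ] tip [487.44197816 183.9927829  147.4       ]
handle top [491.37147785 187.83988112 218.        ] [491.78604433 187.50985529 195.        ]
tip w10 [ 484.72125849 -229.95918519  129.9       ] tool offs [-3.75608075e+00  7.84436352e-03  1.54772624e+02]
shift [ 0.      0.     -0.0203] turn [-6.000e-02 -1.000e-02 -6.839e+01] rows 9.6
[ 4.89852735e+02  1.91106149e+02 -9.60657468e-19]
shift [ 0.2845 -0.3071 -0.0171] turn [-6.000e-02 -1.000e-02 -6.839e+01] rows 10.0
```

Emit:
send_rows:
  targets: "0.01 -0.01 -0.01 0 0 -4 0; 0.032 -0.034 -0.02 0 0 -10 0; 0.058 -0.062 -0.02 0 0 -16 0; 0.085 -0.091 -0.02 0 0 -22 0; 0.112 -0.12 -0.02 0 0 -28 0; 0.139 -0.149 -0.02 0 0 -34 0; 0.166 -0.178 -0.02 0 0 -40 0; 0.193 -0.207 -0.02 0 0 -46 0; 0.22 -0.236 -0.02 0 0 -52 0; 0.246 -0.264 -0.02 0 0 -58 0; 0.268 -0.287 -0.02 0 0 -64 0; 0.283 -0.303 -0.02 0 0 -68.4 0"

```text
time_s: 18.82
ee_pos: [491.1, 189.9, 304.6]
ee_rot: [-180.0, -0.1, 111.3]
force: [0.7, 1.1, -0.6]
gripper_width: 28.1
gripper_force: 60.0
```

Emit:
send_rows:
  targets: "0 0 0 0 0.8 0 0; 0 0 0 0 1.5 0 0; 0 0 0 0 1.5 0 0; 0 0 0 0 1.5 0 0; 0 0 0 0 1.5 0 0"

```text
time_s: 19.23
ee_pos: [491.7, 185.7, 305.2]
ee_rot: [-180.0, -1.5, 110.8]
force: [-0.0, 0.9, -1.1]
gripper_width: 28.0
gripper_force: 60.0
```

```bash
python3 -c "
from h import *
slot('w11');st(); f=load('w11'); g=cv2.cvtColor(f['image'],cv2.COLOR_BGR2GRAY)
s,e,r=pose(); u,v=proj(f,e+r.apply([0,0,154.8]),True); print('tip pred',u,v,'hole pred',proj(f,(491.2,187.2,128),True))
v,u=int(v),int(u); print(v-12,u-12); print('\n'.join(' '.join('%3d'%a for a in q) for q in g[v-12:v+12,u-12:u+14]))"
```

```text
[491.8 185.9 305.2] [180.    -1.48 110.8 ] [ 0.12 -0.51 -1.38] [-0.003 -0.137  0.038] [18.5 11.3 86.3  1.5 82.5 -2.5] 28.07
tip pred 322.9237931284329 189.82756231217851 hole pred (np.float64(322.84307450642126), np.float64(188.64279705861742))
177 310
241 240 238 237 237 239 241 242 241 241 240 239 239 239 239 240 239 238 238 237 238 237 237 236 236 229
240 239 237 237 238 240 242 242 242 240 240 239 239 240 239 239 240 237 237 238 238 237 235 227 224 211
241 238 237 237 239 241 242 242 241 239 240 240 240 240 240 239 238 237 237 238 236 231 225 200 186 186
240 238 237 238 240 242 242 242 240 240 239 240 240 239 239 239 239 237 238 237 226 192 182 178 176 183
239 237 237 237 240 242 242 242 240 239 238 239 240 239 239 238 238 237 237 225 200 175 173 174 180 184
239 237 237 239 242 242 242 240 239 238 237 236 236 235 237 237 238 238 238 223 190 178 182 179 181 186
237 237 238 240 242 242 241 238 235 232 230 232 233 233 231 230 233 236 238 232 222 220 217 194 185 190
237 237 239 241 242 241 239 233 229 229 230 236 236 228 221 214 223 231 235 236 235 235 236 208 190 208
237 237 240 241
[... 948 characters left out ...]
 179 161 145 120  95 100 105 111 128 151 167 200 225 236 242 243 242 241 241
230 233 232 234 237 237 222 201 177 153 132 101 103 103 108 111 132 190 218 233 240 242 243 242 241 241
231 232 232 232 236 239 233 222 210 193 154 103  95 105 105 117 147 208 228 237 242 243 242 241 241 241
232 231 232 234 239 241 240 236 229 207 163 107  99 104 109 119 160 223 236 241 242 243 242 242 242 241
234 236 234 236 240 241 242 241 237 227 181 107  97 100 110 124 171 229 238 241 242 242 242 242 242 241
238 239 238 238 241 242 241 241 240 229 173 104  98 104 106 126 180 234 240 242 243 242 241 241 241 241
241 240 240 240 241 241 242 241 239 228 161 103  96 102 111 120 173 235 240 243 243 242 241 242 241 240
```

Emit:
send_rows:
  targets: "-0.0002 -0.0012 0.005 0 0 0 0; -0.0004 -0.0012 0.015 0 0 0 0; -0.0007 -0.0012 0.025 0 0 0 0; -0.0009 -0.0012 0.035 0 0 0 0; -0.0009 -0.0012 0.035 0 0 0 0; -0.0009 -0.0012 0.035 0 0 0 0"

```text
time_s: 19.78
ee_pos: [490.0, 186.4, 268.9]
ee_rot: [-179.9, -1.5, 110.9]
force: [1.2, 0.9, -0.7]
gripper_width: 28.3
gripper_force: 60.0
```

Emit:
send_rows:
  targets: "-0.0003 0 0.01 0 0 0 0; -0.0005 0 0.02 0 0 0 0; -0.0008 0 0.03 0 0 0 0; -0.001 0 0.04 0 0 0 0; -0.0013 0 0.05 0 0 0 0; -0.0013 0 0.05 0 0 0 0; -0.0013 0 0.05 0 0 0 0"

```text
time_s: 20.37
ee_pos: [490.2, 186.4, 219.3]
ee_rot: [-179.9, -1.5, 110.9]
force: [-0.0, 0.0, -0.4]
gripper_width: 28.5
gripper_force: 60.0
```

In the hole with no contact force. Lowering to the seat.

Emit:
send_rows:
  targets: "-0.0003 0 0.01 0 0 0 0; -0.0005 0 0.02 0 0 0 0; -0.0008 0 0.03 0 0 0 0; -0.001 0 0.04 0 0 0 0; -0.0012 0 0.046 0 0 0 0; -0.0013 0 0.0495 0 0 0 0; -0.0013 0 0.0495 0 0 0 0; -0.0013 0 0.0495 0 0 0 0"

```text
time_s: 21.03
ee_pos: [490.8, 186.6, 170.6]
ee_rot: [180.0, -1.5, 110.9]
force: [0.0, -0.1, -0.5]
gripper_width: 28.5
gripper_force: 60.0
```

```bash
python3 -c "
from h import *
st()"
```

```text
[490.8 186.6 170.6] [179.98  -1.49 110.92] [ 0.04 -0.11 -0.53] [ 0.006 -0.141 -0.039] [ 18.6  15.7 100.    1.7  64.3  -3. ] 28.51
```

Emit:
send_rows:
  targets: "0 0 0.001 0 0 0 0; 0 0 0.0016 0 0 0 0; 0 0 0.0016 0 0 0 0; 0 0 0.0016 0 0 0 40; 0 0 0.0016 0 0 0 60; 0 0 0.0016 0 0 0 80; 0 0 0.0016 0 0 0 80; 0 0 0.0016 0 0 0 80; 0 0 0.0016 0 0 0 80; 0 0 0.0016 0 0 0 80"

```text
time_s: 21.87
ee_pos: [490.5, 186.6, 169.0]
ee_rot: [180.0, -1.5, 110.9]
force: [0.8, -0.2, 0.0]
gripper_width: 71.4
gripper_force: 0.0
```

Emit:
send_rows:
  targets: "0 0 -0.02 0 0 0 100; 0 0 -0.05 0 0 0 100; 0 0 -0.085 0 0 0 100; 0 0 -0.12 0 0 0 100; -0.03 0 -0.12 0 0 0 100; -0.06 0 -0.12 0 0 0 100; -0.06 0 -0.12 0 0 0 100; -0.06 0 -0.12 0 0 0 100; -0.06 0 -0.12 0 0 0 100"

```text
time_s: 22.62
ee_pos: [512.8, 127.8, 287.1]
ee_rot: [-180.0, -1.5, 110.9]
force: [-1.1, -0.1, -0.7]
gripper_width: 91.2
gripper_force: 0.0
```

```bash
python3 -c "
from h import *
f=slot('w12');st(); sd=eyes.grab_frame('side'); np.save('pics/s12',sd,allow_pickle=True)
for n,g in (('w',f),('side',sd),('side0',load('side'))):
    h=cv2.cvtColor(g['image'],cv2.COLOR_BGR2HSV); m=cv2.inRange(h,(5,190,110),(14,255,255)); k,l,s,c=cv2.connectedComponentsWithStats(m)
    print(n,[(s[i].tolist(),c[i].round(1)) for i in range(1,k) if s[i,4]>40])
print(proj(f,(491.2,187,218),True),proj(f,(491.2,187,128),True))
for z in (128,218): print(atz(f,*proj(f,(491.2,187,z),True),z,True))
"
```

```text
[512.7 128.1 287.1] [-179.96   -1.53  110.93] [0.28 0.49 0.66] [-0.015 -0.126  0.019] [11.8 12.  87.9  1.5 80.4 -9.4] 91.29
w [([309, 122, 31, 32, 517], array([323. , 137.7]))]
side [([326, 165, 6, 27, 141], array([328.6, 177.5]))]
side0 [([326, 166, 6, 26, 131], array([328.5, 177.9]))]
(np.float64(324.19531392030694), np.float64(133.99482955902107)) (np.float64(323.81873096449084), np.float64(134.6831014004249))
[491.2 187.  128. ]
[491.2 187.  218. ]
```

The driver stands in the rack as before: side-view blob (328.6,177.5) against (328.5,177.9) at the start. On the way to the lever I'll recheck the slot from the first viewpoint.

```bash
python3 -c "
from h import *
to([470,-275,250],70)"
```

```text
shift [-0.3622 -0.1841  0.0276] turn [-0.58 -1.44 40.96] rows 9.8
```

Emit:
send_rows:
  targets: "-0.02 -0.01 0 0 0 2 100; -0.055 -0.028 0 0 0 6 100; -0.09 -0.046 0 0 0 10 100; -0.125 -0.064 0 0 0 14 100; -0.16 -0.082 0 0 0 18 100; -0.195 -0.1 0 0 0 22 100; -0.23 -0.118 0 0 0 26 100; -0.265 -0.135 0 0 0 30 100; -0.3 -0.152 0 -0.3 -0.8 34 100; -0.332 -0.168 0.01 -0.6 -1.4 38 100; -0.362 -0.184 0.028 -0.6 -1.4 41 100; -0.362 -0.184 0.028 -0.6 -1.4 41 100"

```text
time_s: 23.72
ee_pos: [468.2, -278.9, 246.4]
ee_rot: [-179.7, 0.0, 69.6]
force: [0.1, 0.1, -0.7]
gripper_width: 91.3
gripper_force: 0.0
```

Emit:
send_rows:
  targets: "0 0 0.03 0 0 0 100; 0 0 0.065 0 0 0 100; 0 0 0.1 0 0 0 100; 0 0 0.1 0 0 0 100; 0 0 0.1 0 0 0 100; 0 0 0.1 0 0 0 100"

```text
time_s: 24.22
ee_pos: [471.7, -275.4, 151.8]
ee_rot: [179.8, -0.0, 70.0]
force: [0.9, -0.1, 2.0]
gripper_width: 91.2
gripper_force: 0.0
```

```bash
python3 -c "
from h import *
slot('w13');st()
for n in('w1','w13'):
  for t in(90,100,110,130): slotfit(n,thr=t)
f=load('w13'); g=cv2.cvtColor(f['image'],cv2.COLOR_BGR2GRAY); u,v=map(round,proj(f,(485,-230.8,108),True)); print(u,v); print('\n'.join(' '.join('%3d'%a for a in q) for q in g[v-12:v+13,u-12:u+13]))
f=load('w1'); g=cv2.cvtColor(f['image'],cv2.COLOR_BGR2GRAY); u,v=map(round,proj(f,(485,-230.8,108),True)); print(u,v); print('\n'.join(' '.join('%3d'%a for a in q) for q in g[v-12:v+13,u-12:u+13]))
"
```

```text
[ 472.  -275.7  152.4] [ 1.7969e+02 -1.0000e-02  6.9970e+01] [ 1.04 -0.11  0.43] [-0.039 -0.085  0.071] [-31.5  18.3  99.    0.1  62.3 -11.5] 90.96
w1 mid [ 485.21 -230.95] yaw 16.2 sd [0.76 2.68]
w1 mid [ 485.17 -230.98] yaw 16.1 sd [0.82 2.73]
w1 mid [ 485.12 -231.  ] yaw 16.1 sd [0.89 2.79]
w1 mid [ 485.09 -231.02] yaw 15.7 sd [1.03 2.9 ]
w13 mid [ 484.96 -231.04] yaw -26.0 sd [0.74 2.84]
w13 mid [ 484.91 -231.02] yaw -25.6 sd [0.81 2.9 ]
w13 mid [ 484.88 -230.99] yaw -25.5 sd [0.88 2.96]
w13 mid [ 484.87 -231.01] yaw -25.7 sd [1.03 3.07]
319 156
236 219 195 213 207 194 188 188 180 177 174 172 170 172 174 185 181 181 181 188 210 187 172 174 180
181 168 172 183 184 182 180 176 175 168 160 148 145 149 163 170 174 178 182 182 186 176 169 169 176
164 169 178 182 180 177 167 154 154 156 161 154 163 178 146 130 137 156 177 181 182 181 174 167 166
162 174 182 178 176 166 164 183 206 211 207 212 211 217 202 193 183 169 160 171 178 180 180 173 168
173 177 178 171 162 166 191 214 222 222 222 219 220 215 199 189 205 210 195 176 173 181 181 179 173
174 180 174 155 169 192 212 225 218 218 215 
[... 3763 characters left out ...]

237 237 230 202 173 180 169 132 117 134 148 139 145 157 175 189 200 211 208 179 164 208 242 248 248
231 236 236 227 207 209 213 191 175 180 195 181 187 193 206 211 215 217 213 193 202 236 248 248 244
226 233 236 234 229 228 228 221 215 218 220 213 216 220 219 219 220 218 218 214 231 246 248 245 237
223 228 234 238 235 233 229 230 230 230 228 223 227 225 222 223 222 226 228 233 242 248 246 239 233
236 230 233 236 238 238 237 234 233 232 231 230 231 229 226 226 226 233 241 246 248 246 238 232 238
245 244 235 230 232 238 239 237 237 237 235 234 230 228 227 230 234 238 245 247 246 241 231 240 245
248 247 244 236 229 230 236 237 237 237 237 238 236 234 234 235 237 237 241 242 238 236 238 245 247
```

The slot went from +16.1° to −25.7°, a turn of 0.73 rad. That is only barely consistent with being at the stop, so I'll fetch the driver again and verify with a proper hard pass, since there is time.

```bash
python3 -c "
from h import *
st();to([490.6,186.6,290],110.9)"
```

```text
[ 472.  -275.7  152.4] [ 1.7969e+02 -1.0000e-02  6.9970e+01] [ 1.04 -0.11  0.43] [-0.039 -0.085  0.071] [-31.5  18.3  99.    0.1  62.3 -11.5] 90.96
shift [ 0.4407 -0.1402 -0.1383] turn [  0.3    0.1  -40.93] rows 11.6
```

Emit:
send_rows:
  targets: "0 0 -0.035 0 0 -2 100; 0.015 -0.005 -0.07 0 0 -5 100; 0.045 -0.014 -0.09 0 0 -9 100; 0.08 -0.025 -0.105 0 0 -13 100; 0.118 -0.037 -0.115 0 0 -17 100; 0.156 -0.049 -0.125 0 0 -21 100; 0.195 -0.062 -0.138 0 0 -25 100; 0.234 -0.074 -0.138 0 0 -29 100; 0.273 -0.087 -0.138 0 0 -33 100; 0.312 -0.099 -0.138 0 0 -37 100; 0.351 -0.112 -0.138 0 0 -41 100; 0.39 -0.124 -0.138 0 0 -41 100"

```text
time_s: 25.27
ee_pos: [487.7, 135.9, 291.3]
ee_rot: [179.6, 0.0, 111.1]
force: [0.6, -0.1, -0.0]
gripper_width: 91.0
gripper_force: 0.0
```

Emit:
send_rows:
  targets: "0.035 -0.011 0 0 0 0 100; 0.051 -0.016 0 0 0 0 100; 0.051 -0.016 0 0 0 0 100; 0.051 -0.016 0 0 0 0 100; 0.051 -0.016 0 0 0 0 100"

```text
time_s: 25.68
ee_pos: [455.2, 175.0, 289.7]
ee_rot: [179.7, 0.0, 110.9]
force: [-0.3, -0.0, 0.2]
gripper_width: 91.5
gripper_force: 0.0
```

```bash
python3 -c "
from h import *
st();to([490.6,186.6,158],110.9)"
```

```text
[455.2 175.  289.7] [1.7974e+02 4.0000e-02 1.1091e+02] [-0.3  -0.03  0.24] [ 0.026 -0.048 -0.007] [19.7  7.8 92.7 -0.  79.2 -1.2] 91.47
shift [-0.0017  0.0366  0.1319] turn [0.26 0.04 0.01] rows 3.3
```

Emit:
send_rows:
  targets: "-0.0017 0.02 0 0.2 0 0 100; -0.0017 0.0366 0 0.2 0 0 100; -0.0017 0.0366 0 0.2 0 0 100; -0.0017 0.0366 0.02 0.2 0 0 100; -0.0017 0.0366 0.035 0.2 0 0 100; -0.0017 0.0366 0.035 0.2 0 0 100"

```text
time_s: 26.18
ee_pos: [487.8, 185.0, 250.7]
ee_rot: [-179.5, 0.0, 110.8]
force: [-0.2, -0.3, -1.3]
gripper_width: 91.2
gripper_force: 0.0
```

```bash
python3 -c "
from h import *
st();to([490.6,186.6,158],110.9)"
```

```text
[487.8 185.  250.7] [-1.7952e+02  1.0000e-02  1.1081e+02] [-0.24 -0.27 -1.33] [ 0.044 -0.094  0.018] [19.5 12.5 92.4 -0.  75.5 -1.3] 91.23
shift [0.0005 0.004  0.0926] turn [-0.48  0.01 -0.09] rows 2.2
```

Emit:
send_rows:
  targets: "0.0005 0.003 0.03 -0.2 0 0 100; 0.0005 0.003 0.06 -0.2 0 0 100; 0.0005 0.003 0.092 -0.2 0 0 100; 0.0005 0.003 0.092 -0.2 0 0 100; 0.0005 0.003 0.092 -0.2 0 0 0; 0.0005 0.003 0.092 -0.2 0 0 0; 0.0005 0.003 0.092 -0.2 0 0 0; 0.0005 0.003 0.092 -0.2 0 0 0; 0.0005 0.003 0.092 -0.2 0 0 0; 0.0005 0.003 0.092 -0.2 0 0 0; 0.0005 0.003 0.092 -0.2 0 0 0; 0.0005 0.003 0.092 -0.2 0 0 0"
  grip_force: 60

```text
time_s: 27.18
ee_pos: [491.7, 188.4, 161.4]
ee_rot: [179.9, -0.0, 110.9]
force: [-0.2, 0.2, -0.1]
gripper_width: 40.8
gripper_force: 0.0
```

Emit:
send_rows:
  targets: "0 0 0 0 0 0 0; 0 0 -0.035 0 0 0 0; 0 0 -0.07 0 0 0 0; 0 0 -0.105 0 0 0 0; 0 0 -0.135 0 0 0 0; 0 0 -0.135 0 0 0 0; 0 0 -0.135 0 0 0 0"

```text
time_s: 27.77
ee_pos: [492.1, 188.5, 297.6]
ee_rot: [179.7, -0.0, 110.9]
force: [0.0, 0.4, -1.7]
gripper_width: 28.3
gripper_force: 60.0
```

```bash
python3 -c "
from h import *
st(); slot('w14'); f=load('w14'); s,e,r=pose(); u,v=proj(f,e+r.apply([0,0,144]),True); print(u,v)
g=cv2.cvtColor(f['image'],cv2.COLOR_BGR2GRAY); print('\n'.join(' '.join('%3d'%a for a in q) for q in g[int(v)-4:int(v)+12,int(u)-8:int(u)+9]))
to([485,-231,275],91)"
```

```text
[492.1 188.5 297.6] [179.73  -0.   110.92] [ 0.01  0.37 -1.69] [ 0.033 -0.085  0.006] [19.7 11.4 87.2  0.  81.1 -1.2] 28.33
321.3361636631077 191.6124910362757
223 222 224 192 190 193 192 193 190 185 180 182 180 164 139 155 173
214 205 206 186 189 194 187 180 186 184 183 181 180 172 143 153 191
204 187 182 185 191 193 181 158 162 169 177 181 180 170 144 180 218
194 174 178 188 191 188 167 127 120 140 159 173 176 162 158 208 234
185 164 167 190 190 179 156 122 103  97 114 141 154 159 192 225 237
184 153 148 184 190 176 146 115  95  95 102 110 126 157 209 230 239
193 154 141 153 173 175 155 114  95  98 105 106 127 178 217 235 241
210 175 145 135 145 157 145 110  94 100 107 109 140 194 226 238 242
223 207 174 160 147 152 138 103  95  99 104 113 147 203 232 240 242
230 226 208 198 195 192 163 109  92 102 103 111 160 218 238 242 243
232 232 232 231 224 212 181 115  95 100 103 114 164 223 239 242 242
238 239 239 239 237 231 205 119  96 100 101 111 156 213 240 242 242
239 241 241 240 238 237 214 126  95  96 104 110 150 209 241 243 242
241 241 241 241 239 237 221 123  97  98 105 113 148 207 239 242 242
241 241 240 241 238 237 221 122  98  96 104 108 145 208 238 241 242
241 242 241 239 238 237 220 121  95  99 108 111 145 209 237 241 241
shift [-0.3893 -0.1554  0.0206] turn [ 4.000e-02 -1.000e-02  1.992e+01] rows 10.1
```

Emit:
send_rows:
  targets: "-0.02 -0.008 0 0 0 1 0; -0.055 -0.022 0 0 0 3 0; -0.092 -0.037 0 0 0 5 0; -0.129 -0.052 0 0 0 7 0; -0.166 -0.067 0 0 0 9 0; -0.203 -0.081 0 0 0 11 0; -0.24 -0.096 0 0 0 13 0; -0.277 -0.111 0 0 0 15 0; -0.314 -0.126 0 0 0 17 0; -0.346 -0.139 0 0 0 18 0; -0.372 -0.149 0.008 0 0 19 0; -0.388 -0.156 0.0136 0 0 20 0"

```text
time_s: 28.82
ee_pos: [483.0, -232.5, 279.5]
ee_rot: [-179.8, -0.1, 90.7]
force: [0.7, 0.3, -1.3]
gripper_width: 28.5
gripper_force: 60.0
```

Emit:
send_rows:
  targets: "0 0 0 0 0 0 0; 0 0 0 0 0 0 0; 0 0 0 0 0 0 0; 0 0 0 0 0 0 0"

```text
time_s: 29.15
ee_pos: [484.3, -228.7, 282.0]
ee_rot: [180.0, -0.1, 91.0]
force: [-0.2, 0.3, -0.9]
gripper_width: 28.0
gripper_force: 60.0
```

```bash
python3 -c "
from h import *
st(); slot('w15'); f=load('w15'); s,e,r=pose(); u,v=proj(f,e+r.apply([0,0,148]),True); print('tip',u,v,'slot',proj(f,(485,-230.9,107),True))
u,v=int(u),int(v);print(u-9,v-8)
g=cv2.cvtColor(f['image'],cv2.COLOR_BGR2GRAY); print('\n'.join(' '.join('%3d'%a for a in q) for q in g[v-8:v+10,u-9:u+11]))"
```

```text
[ 484.3 -228.7  282. ] [ 1.7997e+02 -8.0000e-02  9.0990e+01] [-0.16  0.29 -0.94] [-0.023 -0.121 -0.011] [-26.6  12.7  87.7   0.1  79.6 -27.6] 27.99
tip 323.1217359940075 191.33818441749565 slot (np.float64(323.42351729993334), np.float64(188.52025238522216))
314 183
249 238 245 248 241 206 142  93  94 101 103 102 104 123 164 192 218 230 216 248
247 244 250 245 211 157 139  92  93  97 102 104 107 122 155 186 224 240 227 247
247 250 251 236 209 179 150  96  92  99 101 103 112 158 180 190 225 245 240 247
247 250 251 230 212 189 105  86  95 100 105 101 115 165 207 195 187 224 239 246
246 244 247 234 215 176  92  85  93 100 104 103 113 166 221 221 229 245 242 246
244 243 245 238 218 170  93  84  92  97  97 104 114 164 221 221 235 249 242 247
243 240 245 238 227 185 108  86  94  97 102 103 107 144 211 222 237 250 243 246
244 242 244 239 231 200 124  92  92  99 101 105 105 120 207 233 244 250 244 248
250 246 245 241 236 204 127  89  92  96  99 101 100 127 210 242 250 250 245 251
250 245 241 239 218 164 112  72  70  72  74  80  81  98 185 239 247 245 249 251
250 238 203 182 148 108  91  73  73  77  81  80  81  83 132 179 205 225 249 252
233 199 138  99  82  80  77  76  82  82  84  84  86  83  85  99 118 164 226 242
159 101  87  77  75  81  78  78  79  84  84  86  86  86  83  85  86  94 118 194
 91  74  77  76  75  79  78  81  80  80  83  85  84  81  84  83  85  81  85 106
 76  71  77  74  81  78  81  81  81  84  83  83  85  86  83  82  84  86  82  83
 73  74  73  74  74  79  81  82  80  81  84  84  82  86  83  83  82  84  84  83
 71  74  71  74  79  82  78  80  82  82  80  82  84  82  85  84  84  84  85  85
 72  74  72  76  79  79  80  81  81  82  82  83  84  82  84  85  86  82  82  81
```

```bash
python3 -c "
from h import *
f=load('w15')
g=cv2.cvtColor(f['image'],cv2.COLOR_BGR2GRAY); print('\n'.join('%d: '%i+' '.join('%3d'%a for a in g[i,309:338]) for i in range(166,194)))
for z in(131,133,135): print(z,atz(f,323.0,181.5,z,True))"
```

```text
166: 242 245 246 248 249 251 251 251 251 252 249 228 125  98 120 162 206 234 251 252 252 252 252 252 252 252 252 252 252
167: 249 250 251 251 251 252 251 252 252 252 248 220 118  92  93 102 119 174 241 251 252 252 252 252 252 252 252 252 252
168: 252 252 252 252 252 251 248 252 252 252 248 221 115  91  96 101 101 132 218 248 252 252 252 252 252 252 252 252 252
169: 252 252 252 252 251 246 247 251 252 252 251 243 124  95  99 102 104 140 228 249 252 252 252 252 252 252 252 252 252
170: 252 252 252 252 250 246 246 248 247 248 250 244 127  93  97 104 106 140 229 249 252 252 252 252 252 252 252 252 252
171: 252 252 252 251 248 246 245 245 245 245 246 238 120  94  98 104 104 141 230 250 252 252 252 252 252 252 252 252 252
172: 252 252 251 247 245 245 245 246 246 246 245 233 116  88  98 103 106 144 231 249 252 252 252 252 252 252 252 252 252
173: 252 252 248 245 245 245 245 245 246 247 248 238 122  94  99  98 108 141 230 250 252 252 252 252 252 252 252 252 252
174: 252 251 248 246 245 245 246 247 248 251 251 243 124  94 100 101 109 144 234 250 252 252 252 252 252 252 252 252 252
175: 247 24
[... 1731 characters left out ...]
 108  86  94  97 102 103 107 144 211 222 237 250 243 246 251 252 252 252
190: 252 252 252 252 250 244 242 244 239 231 200 124  92  92  99 101 105 105 120 207 233 244 250 244 248 251 252 252 252
191: 252 252 252 252 252 250 246 245 241 236 204 127  89  92  96  99 101 100 127 210 242 250 250 245 251 252 252 252 252
192: 252 252 252 252 252 250 245 241 239 218 164 112  72  70  72  74  80  81  98 185 239 247 245 249 251 252 252 252 252
193: 252 252 252 252 252 250 238 203 182 148 108  91  73  73  77  81  80  81  83 132 179 205 225 249 252 252 252 252 252
131 [ 484.26374501 -218.68987719  131.        ]
133 [ 484.25427608 -218.34576237  133.        ]
135 [ 484.24480715 -218.00164755  135.        ]
```

The driver has swung in the grip: its tip is now at wrist (323.3,166.8), leaning toward tool +x. I'll work out the lean and tilt the tool so the driver stands vertical.

```bash
cat >> h.py <<'E'
from scipy.optimize import least_squares
def lean(f,e,r,u,v,L):
    g=lambda q:np.array([L*np.sin(q[0])*np.cos(q[1]),L*np.sin(q[1]),-19+L*np.cos(q[0])*np.cos(q[1])])
    q=least_squares(lambda q:np.array(proj(f,e+r.apply(g(q)),True))-[u,v],[0,0]).x
    t=g(q); a=(t+[0,0,19])/L; print("lean deg",np.degrees(q).round(2),"tip in tool",t.round(2)); return t,a
def drv(t,a,P,cw=0):
    "tool shift/turn to put tip at P with the driver vertical, turned cw degrees seen from above"
    s,e,r=pose(); al,_=R.align_vectors([[0,0,-1]],[r.apply(a)])
    w=r.apply(a); ax=np.cross(w,[0,0,-1]); al=R.from_rotvec(ax/max(np.linalg.norm(ax),1e-9)*np.arcsin(min(1,np.linalg.norm(ax))))
    r2=R.from_euler("z",-cw,degrees=True)*al*r; e2=np.array(P)-r2.apply(t)
    d=r.inv().apply(e2-e)/1000; T=(r.inv()*r2).as_rotvec(degrees=True)
    print("P",P,"cw",cw,"shift",d.round(4),"turn",T.round(2)); return r2
E
python3 -c "
from h import *
f=load('w15'); s,e,r=pose(); t,a=lean(f,e,r,323.3,166.8,167.6); np.save('pics/ta',np.array([t,a]))
drv(t,a,[485,-230.9,135]); st()"
```

```text
lean deg [8.95 0.06] tip in tool [ 26.06   0.18 146.56]
P [485, -230.9, 135] cw 0 shift [-0.0052  0.0005 -0.0015] turn [ 0.12 -9.   -0.01]
[ 484.4 -228.7  282.3] [ 1.7994e+02 -5.0000e-02  9.1010e+01] [-0.3  -0.22 -1.11] [ 0.031 -0.069 -0.031] [-26.6  12.7  87.7   0.1  79.6 -27.6] 28.31
```

Emit:
send_rows:
  targets: "-0.001 0 0 0 -2 0 0; -0.002 0 -0.0005 0 -4 0 0; -0.003 0 -0.001 0 -6 0 0; -0.0045 0.0005 -0.0015 0 -8 0 0; -0.0052 0.0005 -0.0015 0 -9 0 0; -0.0052 0.0005 -0.0015 0 -9 0 0; -0.0052 0.0005 -0.0015 0 -9 0 0; -0.0052 0.0005 -0.0015 0 -9 0 0"

```text
time_s: 29.87
ee_pos: [485.0, -234.9, 284.0]
ee_rot: [179.9, 8.9, 90.9]
force: [0.3, -0.7, -1.0]
gripper_width: 28.3
gripper_force: 60.0
```

```bash
python3 -c "
from h import *
st(); slot('w16'); f=load('w16'); s,e,r=pose(); t,a=np.load('pics/ta.npy'); tp=e+r.apply(t); u,v=proj(f,tp,True); print('tip',u,v,tp,'slot',proj(f,(485,-230.9,107),True))
u,v=int(u),int(v)
g=cv2.cvtColor(f['image'],cv2.COLOR_BGR2GRAY); print('\n'.join('%d: '%i+' '.join('%3d'%b for b in g[i,u-14:u+16]) for i in range(v-10,v+9))); print(u-14)"
```

```text
[ 485.  -234.9  284. ] [179.92   8.95  90.92] [ 0.33 -0.71 -0.96] [ 0.099 -0.086 -0.017] [-22.   11.   90.2  -8.5  75.4 -21. ] 28.26
tip 323.01220639344535 166.97980668928335 [ 485.24648954 -232.14355631  135.08418937] slot (np.float64(322.742842704268), np.float64(158.93333245164024))
156: 251 251 251 249 245 245 248 229 205 195 188 179 198 213 224 215 191 145 138 136 164 181 195 225 247 251 251 250 250 250
157: 251 251 250 248 245 244 248 231 221 176 107  87 117 172 198 188 152 141 136 142 158 174 193 226 247 250 251 251 251 251
158: 251 251 251 248 243 239 240 206 203 168 104  73  68  85 111 122 126 133 137 140 157 180 202 225 247 250 251 250 251 250
159: 251 251 251 249 243 237 239 230 228 205 163 124  90  75  75  77  85  98 123 146 206 234 239 228 248 251 250 251 251 251
160: 251 251 251 250 244 237 240 236 232 226 210 193 168 127  98  79  67  71 109 148 227 246 242 230 247 251 251 250 251 251
161: 251 251 251 251 246 239 239 237 234 230 226 222 208 191 164 132  98  95 153 178 234 246 241 241 249 251 251 251 251 251
162: 251 251 251 251 249 242 237 240 237 233 223 218 225 225 21
[... 865 characters left out ...]
109  83  93  95 100 131 220 246 251 251 251 251 250 251 251 251 251 250
170: 250 246 242 242 241 242 242 241 243 246 249 239 115  86  94  96  98 131 223 246 250 251 251 251 251 250 250 251 250 251
171: 250 244 243 243 242 241 242 243 243 248 250 242 120  83  89  92  99 131 221 246 250 251 251 251 251 251 250 251 250 251
172: 247 243 243 242 242 243 243 247 247 250 251 242 116  85  91  96  97 136 223 246 250 251 251 251 250 251 251 251 250 250
173: 243 242 243 243 242 244 247 250 251 251 251 242 120  84  88  97 100 135 226 247 251 251 251 251 250 251 251 251 250 251
174: 243 242 243 242 244 247 251 251 251 251 250 239 117  82  93  94  98 135 229 247 250 251 251 251 250 251 251 251 251 251
309
```

```bash
python3 -c "
from h import *
f=load('w16'); s,e,r=pose(); t,a=lean(f,e,r,323.5,166.6,167.6); np.save('pics/ta',np.array([t,a])); print(e+r.apply(t))
drv(t,a,[485,-230.9,112]);drv(t,a,[485,-230.9,105]);drv(t,a,[485,-230.9,101])"
```

```text
lean deg [9.09 0.23] tip in tool [ 26.46   0.68 146.5 ]
[ 485.74132857 -231.72755344  135.08655062]
P [485, -230.9, 112] cw 0 shift [0.0048 0.     0.0226] turn [ 0.3  -0.13 -0.05]
P [485, -230.9, 105] cw 0 shift [0.0059 0.     0.0295] turn [ 0.3  -0.13 -0.05]
P [485, -230.9, 101] cw 0 shift [0.0065 0.     0.0335] turn [ 0.3  -0.13 -0.05]
```

Emit:
send_rows:
  targets: "0.002 0 0.008 0 0 0 0; 0.0035 0 0.016 0 0 0 0; 0.0048 0 0.0226 0 0 0 0; 0.0048 0 0.0226 0 0 0 0; 0.0053 0 0.026 0 0 0 0; 0.0059 0 0.0295 0 0 0 0; 0.0059 0 0.0295 0 0 0 0; 0.0059 0 0.0295 0 0 0 0"

```text
time_s: 30.58
ee_pos: [489.4, -238.3, 264.8]
ee_rot: [178.9, 9.8, 90.8]
force: [-3.4, 1.2, 39.3]
gripper_width: 28.4
gripper_force: 60.1
```

```bash
python3 -c "
from h import *
st();s,e,r=pose(); t,a=np.load('pics/ta.npy'); print(e+r.apply(t))
drv(t,a,[485,-230.9,101])"
```

```text
[ 489.4 -238.3  264.8] [178.86   9.8   90.78] [-3.37  1.18 39.31] [-1.224  0.837 -0.067] [-21.9  11.3  92.6  -9.1  71.4 -20.2] 28.38
[ 492.93798973 -237.06056866  115.9758625 ]
P [485, -230.9, 101] cw 0 shift [ 0.0069 -0.0046  0.0139] turn [ 1.34  0.71 -0.22]
```

Emit:
send_rows:
  targets: "-0.001 0 -0.006 0 0 0 0; -0.003 0 -0.014 0 0 0 0; -0.004 0 -0.022 0 0 0 0; -0.004 0 -0.022 0 0 0 0; -0.004 0 -0.022 0 0 0 0; -0.004 0 -0.022 0 0 0 0"

```text
time_s: 31.08
ee_pos: [484.2, -234.0, 274.9]
ee_rot: [-179.9, 8.9, 90.9]
force: [-1.0, 0.6, -0.4]
gripper_width: 27.7
gripper_force: 60.0
```

```bash
python3 -c "
from h import *
st(); slot('w17'); f=load('w17')
print('slot',proj(f,(485,-230.9,107),True)); slotfit('w17',161,110)
g=cv2.cvtColor(f['image'],cv2.COLOR_BGR2GRAY); print('\n'.join('%d: '%i+' '.join('%3d'%b for b in g[i,308:338]) for i in range(150,184)))"
```

```text
[ 484.2 -234.   274.9] [-179.93    8.88   90.91] [-1.04  0.64 -0.36] [ 0.097 -0.069 -0.051] [-21.9  11.2  91.2  -8.5  74.3 -20.7] 27.66
slot (np.float64(323.7758020520274), np.float64(161.97904697846323))
w17 mid [ 483.2  -229.47] yaw -8.5 sd [0.47 1.44]
150: 250 251 251 251 251 251 251 251 251 251 251 249 248 245 244 245 246 246 246 245 235 208 188 186 184 194 240 248 250 250
151: 251 251 251 251 251 250 251 251 250 250 249 245 234 211 210 216 221 226 231 236 241 224 194 185 187 197 241 250 250 250
152: 251 251 251 251 250 250 251 251 250 244 240 233 213 195 188 193 195 215 237 228 211 192 185 188 196 208 242 250 251 250
153: 251 251 251 251 250 251 251 250 243 234 235 241 238 194 181 181 181 191 206 200 186 178 183 208 241 244 248 250 250 250
154: 251 251 251 251 250 250 250 246 236 239 245 247 242 172 154 153 149 152 162 170 179 181 183 206 240 248 250 251 251 251
155: 251 251 251 251 251 251 248 236 237 247 247 240 218 141 146 150 142 133 137 141 157 171 183 192 223 237 247 250 250 250
156: 251 251 251 251 251 250 244 227 244 247 237 200 170 178 193 194 175 138 133 122 130 155 17
[... 2704 characters left out ...]
232 109  84  91  94  99 120 180 246 250 250 250 251 251 251 250 250 250 251
179: 244 247 251 251 251 251 251 251 251 251 250 232 111  85  91  93  99 116 180 246 250 251 251 251 250 251 250 251 251 250
180: 247 251 251 251 251 251 251 251 251 251 250 231 111  86  89  96  95 121 178 246 251 251 251 250 250 251 250 250 250 250
181: 250 251 251 251 251 251 251 251 251 251 250 232 110  84  91  96  95 117 179 247 250 251 251 250 250 249 248 247 246 245
182: 251 251 251 251 251 251 251 251 251 251 250 231 114  85  91  95  97 107 164 245 249 249 248 247 245 244 242 241 243 240
183: 251 251 251 251 251 251 251 251 251 251 250 231 114  86  92  95  95 100 147 239 245 244 243 241 231 225 227 234 237 236
```

```bash
python3 -c "
from h import *
f=load('w17'); s,e,r=pose()
for L in(167.6,175.6,180):
    t,a=lean(f,e,r,323.2,166,L); print(L,e+r.apply(t), r.apply(a))
    drv(t,a,[485,-230.9,112]); drv(t,a,[485,-230.9,107])
    if L==175.6: np.save('pics/ta',np.array([t,a]))
f=load('w15'); 
f=load('w16'); r=R.from_euler('xyz',[179.92,8.95,90.92],degrees=True); e=np.array([485,-234.9,284.]); t,a=lean(f,e,r,323.5,166.6,175.6); print(e+r.apply(t))
"
```

```text
lean deg [9.25 0.1 ] tip in tool [ 26.93   0.29 146.42]
167.6 [ 484.34409735 -230.01331819  126.1976603 ] [ 5.00319281e-04  6.23008360e-03 -9.99980468e-01]
P [485, -230.9, 112] cw 0 shift [0.0022 0.0007 0.014 ] turn [ 0.03 -0.36 -0.  ]
P [485, -230.9, 107] cw 0 shift [0.003  0.0008 0.0189] turn [ 0.03 -0.36 -0.  ]
lean deg [8.49 0.1 ] tip in tool [ 25.92   0.3  154.68]
175.6 [ 484.38705999 -232.28529387  118.19872503] [ 7.22187631e-04 -6.99210517e-03 -9.99975294e-01]
P [485, -230.9, 112] cw 0 shift [0.0012 0.0007 0.0061] turn [ 0.03  0.4  -0.01]
P [485, -230.9, 107] cw 0 shift [0.002  0.0007 0.011 ] turn [ 0.03  0.4  -0.01]
lean deg [8.1 0.1] tip in tool [ 25.37   0.31 159.2 ]
180 [ 484.41062423 -233.53143206  113.81145153] [ 8.35446605e-04 -1.37441770e-02 -9.99905195e-01]
P [485, -230.9, 112] cw 0 shift [0.0007 0.0007 0.0017] turn [ 0.03  0.79 -0.01]
P [485, -230.9, 107] cw 0 shift [0.0015 0.0007 0.0067] turn [ 0.03  0.79 -0.01]
lean deg [8.28 0.2 ] tip in tool [ 25.27   0.61 154.77]
[ 485.81269161 -233.99846966  127.18289344]
```

Emit:
send_rows:
  targets: "0.0006 0.0004 0.003 0 0.2 0 0; 0.0012 0.0007 0.0061 0 0.4 0 0; 0.0015 0.0007 0.008 0 0.4 0 0; 0.0018 0.0007 0.0095 0 0.4 0 0; 0.002 0.0007 0.011 0 0.4 0 0; 0.002 0.0007 0.011 0 0.4 0 0; 0.002 0.0007 0.011 0 0.4 0 0"

```text
time_s: 31.72
ee_pos: [485.6, -235.3, 270.3]
ee_rot: [179.7, 8.9, 90.9]
force: [-4.2, 0.9, 26.1]
gripper_width: 28.3
gripper_force: 60.1
```

```bash
python3 -c "
from h import *
st();s,e,r=pose(); t,a=np.load('pics/ta.npy'); print(e+r.apply(t)); drv(t,a,[485,-230.9,103])"
```

```text
[ 485.6 -235.3  270.3] [179.7    8.87  90.89] [-4.24  0.92 26.07] [-0.16   1.561 -0.076] [-22.1  11.3  91.7  -8.4  73.4 -20.8] 28.29
[ 486.69978762 -233.52867774  113.44759046]
P [485, -230.9, 103] cw 0 shift [ 0.0032 -0.0006  0.0101] turn [ 0.39  0.38 -0.06]
```

Emit:
send_rows:
  targets: "0 0 -0.006 0 0 0 0; 0 0 -0.012 0 0 0 0; 0 0 -0.014 0 0 0 0; 0 0 -0.014 0 0 0 0; 0 0 -0.014 0 0 0 0"

```text
time_s: 32.13
ee_pos: [485.4, -231.7, 277.9]
ee_rot: [-180.0, 8.5, 90.9]
force: [0.0, -0.4, -1.0]
gripper_width: 28.4
gripper_force: 60.0
```

```bash
python3 -c "
from h import *
st(); slot('w18'); f=load('w18')
print('slot',proj(f,(485,-230.9,107),True))
g=cv2.cvtColor(f['image'],cv2.COLOR_BGR2GRAY); print('\n'.join('%d: '%i+' '.join('%3d'%b for b in g[i,314:334]) for i in range(152,178)))"
```

```text
[ 485.4 -231.7  277.9] [-179.99    8.52   90.92] [ 0.   -0.38 -0.97] [ 0.113 -0.063  0.017] [-21.9  11.2  90.8  -8.1  74.9 -20.9] 28.43
slot (np.float64(322.56247953269883), np.float64(164.1966701447967))
152: 251 251 251 251 250 250 249 249 249 248 238 203 186 187 186 187 189 215 247 250
153: 251 251 250 250 245 235 227 227 227 220 203 182 181 186 185 187 194 225 249 251
154: 251 250 246 245 238 221 202 194 193 187 181 182 181 182 180 186 217 243 250 251
155: 250 246 237 237 241 229 191 182 184 181 183 180 181 181 183 189 229 249 251 251
156: 246 237 236 241 245 234 174 165 161 164 167 169 177 183 180 182 226 247 250 251
157: 240 233 247 246 240 209 135 124 119 125 133 134 155 174 181 184 208 237 250 251
158: 233 241 248 224 166 130 132 160 147 138 127 117 117 148 171 181 196 229 248 250
159: 240 247 243 190 153 184 216 216 165 137 133 129 134 127 142 171 203 228 241 249
160: 246 249 233 189 191 219 219 192 155 138 136 134 139 132 136 162 194 209 224 247
161: 248 248 224 203 195 191 179 141 137 141 138 138 140 149 158 178 188 195 217 247
162: 246 246 220 211 167 110 104 108 129 148 
[... 614 characters left out ...]
 246 245 249 250 251
170: 241 241 238 235 226 182  94  87  93  96 109 182 244 244 244 246 250 251 250 250
171: 241 242 242 240 229 179  99  88  93 100 109 180 242 247 248 250 250 251 251 250
172: 243 247 247 246 238 191  96  90  92  97 109 185 245 250 250 251 250 250 250 251
173: 248 250 251 249 240 194 103  90  93  95 112 190 248 251 251 250 250 250 251 250
174: 250 251 251 250 235 174  96  91  93  96 110 189 246 250 251 251 251 250 250 251
175: 251 251 251 250 234 170  94  88  93  98 106 165 236 249 251 251 251 250 251 250
176: 251 251 251 250 236 168  96  90  97  98 102 160 232 249 250 251 251 251 250 251
177: 251 251 251 250 235 169  95  90  95  94 106 160 233 249 251 251 251 251 251 251
```

```bash
python3 -c "
from h import *
f=load('w18'); print('above slot',proj(f,(485,-230.9,115.6),True)); s,e,r=pose()
t,a=lean(f,e,r,322.4,165.7,181.3); print(e+r.apply(t), r.apply(a)); np.save('pics/ta',np.array([t,a]))
drv(t,a,[485,-230.9,112]); drv(t,a,[485,-230.9,109]);drv(t,a,[485,-230.9,106]);drv(t,a,[485,-230.9,102])"
```

```text
above slot (np.float64(322.5605127681856), np.float64(166.2876628928855))
lean deg [ 8.1  -0.14] tip in tool [ 25.53  -0.43 160.49]
[ 484.8183456  -230.31258816  115.36295602] [-0.00269482 -0.00740383 -0.99996896]
P [485, -230.9, 112] cw 0 shift [-0.0013 -0.0003  0.0036] turn [-0.16  0.42  0.02]
P [485, -230.9, 109] cw 0 shift [-0.0008 -0.0003  0.0066] turn [-0.16  0.42  0.02]
P [485, -230.9, 106] cw 0 shift [-0.0004 -0.0003  0.0095] turn [-0.16  0.42  0.02]
P [485, -230.9, 102] cw 0 shift [ 0.0002 -0.0003  0.0135] turn [-0.16  0.42  0.02]
```

Emit:
send_rows:
  targets: "-0.0013 -0.0003 0.0036 0 0.4 0 0; -0.001 -0.0003 0.0055 0 0.4 0 0; -0.0007 -0.0003 0.0075 0 0.4 0 0; -0.0004 -0.0003 0.0095 0 0.4 0 0; -0.0004 -0.0003 0.0095 0 0.4 0 0; -0.0004 -0.0003 0.0095 0 0.4 0 0"

```text
time_s: 32.68
ee_pos: [485.3, -233.9, 270.1]
ee_rot: [179.9, 8.2, 90.9]
force: [-1.2, 0.9, 3.8]
gripper_width: 28.3
gripper_force: 60.0
```

```bash
python3 -c "
from h import *
st();s,e,r=pose(); t,a=np.load('pics/ta.npy'); print(e+r.apply(t)); drv(t,a,[485,-230.9,102])"
```

```text
[ 485.3 -233.9  270.1] [179.91   8.2   90.9 ] [-1.16  0.91  3.8 ] [ 0.217  0.274 -0.012] [-22.3  11.5  91.5  -7.8  73.9 -21.2] 28.29
[ 485.03965942 -231.51569054  107.60480767]
P [485, -230.9, 102] cw 0 shift [ 0.0011 -0.0002  0.0055] turn [-0.05  0.1   0.01]
```

Emit:
send_rows:
  targets: "0.0005 0 0.0005 0 0 0 0; 0.001 0 0.001 0 0 0 0; 0.001 0 0.001 0 0 0 0; 0.001 0 0.001 0 0 0 0"

```text
time_s: 33.02
ee_pos: [485.4, -233.5, 269.8]
ee_rot: [179.9, 8.3, 90.9]
force: [-1.4, 0.4, 8.2]
gripper_width: 27.8
gripper_force: 60.0
```

Emit:
send_rows:
  targets: "0.0005 0 0 0 0 0 0; 0.001 0 0 0 0 0 0; 0.001 0 0 0 0 0 0; 0.001 0 0 0 0 0 0"

```text
time_s: 33.35
ee_pos: [485.4, -232.8, 269.8]
ee_rot: [179.9, 8.3, 90.9]
force: [-2.4, -0.6, 8.3]
gripper_width: 28.0
gripper_force: 60.0
```

Emit:
send_rows:
  targets: "0.0005 0 0 0 0 0 0; 0.001 0 0 0 0 0 0; 0.001 0 0 0 0 0 0; 0.001 0 0 0 0 0 0"

```text
time_s: 33.68
ee_pos: [485.3, -232.2, 269.8]
ee_rot: [179.9, 8.4, 90.9]
force: [-1.8, -1.1, 7.3]
gripper_width: 28.2
gripper_force: 60.0
```

```bash
python3 -c "
from h import *
slot('w19'); f=load('w19'); st(); t,a=np.load('pics/ta.npy'); s,e,r=pose(); P=e+r.apply(t); print(P, 'slot',proj(f,(485,-230.9,107),True),'tip',proj(f,P,True))
g=cv2.cvtColor(f['image'],cv2.COLOR_BGR2GRAY); print('\n'.join('%d: '%i+' '.join('%3d'%b for b in g[i,313:334]) for i in range(154,178)))
P=np.array([485,-230.9,P[2]-.0])
for c in(0,8,16,-8,-16): drv(t,a,P,c)"
```

```text
[ 485.3 -232.2  269.8] [179.85   8.39  90.91] [-1.58 -0.33  8.16] [-0.455  0.541 -0.043] [-22.   11.4  91.7  -8.   73.7 -20.9] 28.32
[ 485.27529779 -230.37823223  107.32004909] slot (np.float64(322.2025752924484), np.float64(166.05093432953524)) tip (np.float64(322.46716631164946), np.float64(165.6658693201121))
154: 251 251 251 251 250 247 245 243 239 242 243 242 232 191 182 184 182 188 190 207 246
155: 251 251 250 250 247 240 233 235 231 234 234 228 209 185 185 183 187 211 231 236 248
156: 251 250 248 246 240 237 230 227 224 225 223 208 187 181 181 183 188 228 248 249 250
157: 250 248 238 232 239 245 238 192 183 187 185 182 178 179 181 181 187 229 249 250 251
158: 249 243 238 247 250 248 235 169 143 153 156 157 168 181 181 182 185 227 247 251 250
159: 244 235 244 249 248 233 180 136 110 129 129 123 131 157 178 180 188 206 232 249 250
160: 241 241 247 239 222 188 165 169 132 136 134 134 132 135 159 181 220 227 228 249 251
161: 242 248 247 210 166 173 198 196 150 139 141 142 137 131 138 172 233 240 232 245 249
162: 243 250 246 189 179 196 206 202 146 139 137 135 131 136 124 151 220 2
[... 1193 characters left out ...]
249 226 131  85  90  94 100 115 193 249 250 250 251 250 250 250 250
177: 251 251 251 251 250 223 135  87  92  98  95 108 192 249 251 251 250 251 251 250 251
P [ 485.         -230.9         107.32004909] cw 0 shift [-0.0013 -0.0003  0.0002] turn [ 0.01  0.29 -0.  ]
P [ 485.         -230.9         107.32004909] cw 8 shift [-0.0013 -0.0006  0.0002] turn [1.15 0.27 7.92]
P [ 485.         -230.9         107.32004909] cw 16 shift [-0.0012 -0.001   0.0002] turn [ 2.3   0.25 15.83]
P [ 485.         -230.9         107.32004909] cw -8 shift [-0.0013  0.0001  0.0002] turn [-1.14  0.31 -7.92]
P [ 485.         -230.9         107.32004909] cw -16 shift [-0.0012  0.0005  0.0002] turn [ -2.29   0.33 -15.84]
```

Emit:
send_rows:
  targets: "-0.0005 0 0.0005 0 0 0 0; -0.001 0 0.0005 0 0 0 0; -0.001 0 0.0005 0 0 0 0; -0.001 -0.0002 0.0005 0.6 0 4 0; -0.001 -0.0004 0.0005 1.15 0 8 0; -0.001 -0.0004 0.0005 1.15 0 8 0"

```text
time_s: 34.23
ee_pos: [485.2, -233.0, 269.7]
ee_rot: [179.8, 8.3, 82.7]
force: [-2.9, 0.7, 8.7]
gripper_width: 28.0
gripper_force: 60.0
```

Emit:
send_rows:
  targets: "0 0.0002 0 -0.6 0 -4 0; 0 0.0004 0 -1.2 0 -8 0; 0 0.0006 0 -1.8 0 -12 0; 0 0.0008 0 -2.3 0 -16 0; 0 0.0008 0 -2.3 0 -16 0"

```text
time_s: 34.65
ee_pos: [485.9, -233.0, 269.8]
ee_rot: [179.8, 8.4, 99.1]
force: [-1.2, -0.1, 8.9]
gripper_width: 28.0
gripper_force: 60.0
```

```bash
python3 -c "
from h import *
st(); t,a=np.load('pics/ta.npy'); s,e,r=pose(); P=e+r.apply(t)
for c in(10,20,30,40,50,60): drv(t,a,P,c)"
```

```text
[ 485.9 -233.   269.8] [179.8    8.37  99.1 ] [-1.16 -0.15  8.91] [-0.13   0.404 -0.048] [-22.5  10.8  92.4  -7.4  72.4 -29.6] 28.04
P [ 485.72571595 -231.05591489  107.28561657] cw 10 shift [-0.0007 -0.0003  0.0001] turn [1.49 0.24 9.89]
P [ 485.72571595 -231.05591489  107.28561657] cw 20 shift [-0.0006 -0.0007  0.0001] turn [ 2.92  0.21 19.79]
P [ 485.72571595 -231.05591489  107.28561657] cw 30 shift [-0.0004 -0.0012  0.0001] turn [ 4.35  0.18 29.68]
P [ 485.72571595 -231.05591489  107.28561657] cw 40 shift [-0.0002 -0.0016  0.    ] turn [ 5.78  0.14 39.58]
P [ 485.72571595 -231.05591489  107.28561657] cw 50 shift [ 0.0002 -0.0019 -0.    ] turn [ 7.21  0.11 49.48]
P [ 485.72571595 -231.05591489  107.28561657] cw 60 shift [ 0.0005 -0.0022 -0.0001] turn [ 8.64  0.07 59.37]
```

Emit:
send_rows:
  targets: "0 -0.0002 0 0.7 0 5 0; 0 -0.0003 0 1.4 0 10 0; 0 -0.0005 0 2.2 0 15 0; 0 -0.0007 0 2.9 0 20 0; 0 -0.001 0 3.6 0 25 0; 0 -0.0012 0 4.3 0 30 0; 0 -0.0014 0 5 0 35 0; 0 -0.0016 0 5.8 0 40 0"

```text
time_s: 35.32
ee_pos: [484.5, -233.3, 269.8]
ee_rot: [179.8, 8.2, 58.3]
force: [-2.2, -0.6, 9.7]
gripper_width: 28.3
gripper_force: 60.0
```

```bash
python3 -c "
from h import *
st(); slot('w20'); st()
f=load('w20'); print('slot',proj(f,(485,-230.9,107),True)); u,v=map(int,proj(f,(485,-230.9,107),True)); print(u-11)
g=cv2.cvtColor(f['image'],cv2.COLOR_BGR2GRAY); print('\n'.join('%d: '%i+' '.join('%3d'%b for b in g[i,u-11:u+12]) for i in range(v-12,v+10)))"
```

```text
[ 484.5 -233.3  269.8] [179.76   8.23  58.33] [-2.24 -0.63  9.75] [-0.092  0.448  0.087] [-21.9  13.8  88.4  -8.3  79.1  11.5] 28.26
[ 484.7 -233.4  269.8] [179.79   8.23  58.13] [-1.88 -0.07 11.47] [-0.084  0.677 -0.011] [-21.9  13.9  88.4  -8.3  79.1  11.6] 28.09
slot (np.float64(321.52391900192816), np.float64(165.585065493211))
310
153: 247 248 248 248 248 247 247 246 234 202 180 174 177 175 178 216 245 247 247 247 248 248 247
154: 247 248 248 248 247 248 246 239 217 181 172 171 171 169 179 210 242 246 247 247 248 248 247
155: 247 248 247 248 247 245 241 227 207 191 174 168 172 172 176 194 226 232 244 247 248 248 248
156: 247 248 247 246 241 236 230 205 201 199 174 170 172 170 171 187 211 204 234 243 247 247 248
157: 248 248 247 240 222 202 216 190 174 172 165 163 165 165 170 197 228 208 214 235 246 248 247
158: 247 247 244 232 199 181 182 171 155 142 133 122 128 127 138 166 184 186 221 231 241 247 248
159: 248 247 238 226 213 187 171 148 128 118 130 126 119 116 119 133 162 181 234 237 233 239 247
160: 247 244 233 234 238 226 164 142 158 160 134 121 124 122 122 133 159 177 237 24
[... 671 characters left out ...]
2 236 242 242 237 244
168: 247 247 239 238 240 229 218 179 136 105  89  94  90  93 100 155 218 231 236 239 239 241 247
169: 248 247 242 234 230 234 229 206 165 118  92  91  89  94 109 167 227 234 243 241 239 246 248
170: 248 247 246 239 232 235 234 227 184 122  87  94  96  93 113 175 233 244 244 242 244 247 248
171: 247 248 247 246 240 234 239 233 195 132  91  88  91  93 118 189 241 242 240 243 246 248 247
172: 248 247 248 247 246 240 241 233 199 132  90  91  90  92 110 182 241 244 243 246 248 248 248
173: 248 248 248 248 248 247 241 232 194 137  92  91  94  90  98 171 240 247 248 248 248 248 248
174: 248 248 248 248 248 247 239 235 207 143  94  90  91  92 101 182 246 248 248 248 248 248 248
```

Repeated pressing and turning left the screw at −25°, so the evidence says it is at its stop. I'll return the driver now.

Emit:
send_rows:
  targets: "0.0007 0 -0.005 0 0 0 0; 0.0018 0 -0.013 0 0 0 0; 0.0034 0 -0.024 0 0 0 0; 0.005 0 -0.035 0 0 0 0; 0.006 0 -0.042 0 0 0 0; 0.006 0 -0.042 0 0 0 0; 0.006 0 -0.042 0 0 0 0; 0.006 0 -0.042 0 0 0 0"

```text
time_s: 36.03
ee_pos: [490.0, -222.0, 307.8]
ee_rot: [-179.9, 8.2, 58.6]
force: [0.5, -0.4, -1.0]
gripper_width: 27.8
gripper_force: 60.0
```

```bash
python3 -c "
from h import *
st(); f=slot('w21'); g=cv2.cvtColor(f['image'],cv2.COLOR_BGR2GRAY)
for i in range(150,192,2): print(i,' '.join('%3d'%b for b in g[i,314:332]))
t,a=np.load('pics/ta.npy'); drv(t,a,[490.8,186.3,150],-42); drv(t,a,[490.8,186.3,150],-30)
s,e,r=pose(); print('tip pred',proj(f,e+r.apply(t),True), r.apply(a))
# pin in w1: dark blob near prediction, and box fit check
f=load('w1'); g=cv2.cvtColor(f['image'],cv2.COLOR_BGR2GRAY); u,v=map(int,proj(f,(394.1,-235.7,95),True)); print('pin pred',u,v)
print('\n'.join('%d: '%i+' '.join('%3d'%b for b in g[i,u-16:u+17]) for i in range(v-12,v+13)))"
```

```text
[ 490.  -222.   307.8] [-179.93    8.16   58.6 ] [ 0.51 -0.37 -0.97] [ 0.112 -0.083 -0.004] [-20.6  13.2  83.8  -8.   84.6  11.7] 27.81
150 249 248 249 249 248 248 248 248 248 248 248 249 249 249 249 248 248 249
152 249 249 248 248 249 249 248 248 248 248 248 248 248 248 249 248 248 249
154 249 249 248 248 249 248 248 248 248 248 248 248 248 249 248 248 249 249
156 249 249 248 248 249 248 248 246 246 243 243 244 242 247 248 248 249 249
158 248 248 248 247 240 230 223 215 191 182 195 204 186 204 207 237 247 248
160 249 247 239 231 215 196 190 157 156 156 157 160 170 205 202 217 234 243
162 246 236 228 222 190 145 120 126 158 166 165 161 147 129 164 230 239 231
164 243 231 245 232 171  96  87  94 110 167 205 218 223 221 197 230 247 244
166 245 235 246 224 173 120  86  87  86  90 100 126 158 168 203 214 232 244
168 244 235 247 234 194 137  92  91  95  92  90  91 103 114 190 228 241 244
170 247 245 235 236 221 172  96  87  93  94  96 145 209 219 232 243 245 242
172 248 248 244 236 224 176 101  89  96  92  98 157 227 237 239 242 244 247
174 246 242 247 246 232 180 104  92  95  95  95 137 
[... 3675 characters left out ...]
152 159 156 155
212: 177 180 178 177 176 177 177 178 172 173 177 175 175 176 168 143 119 105  99 102 104 111 123 134 146 144 142 136 140 148 154 155 153
213: 178 180 176 176 176 173 175 176 175 175 176 174 174 172 174 163 133 132 138 146 146 149 146 151 153 152 150 137 133 143 150 152 152
214: 178 179 176 172 175 174 177 174 173 175 177 176 175 175 174 166 142 137 142 149 158 157 157 157 159 160 157 145 138 139 145 146 141
215: 173 172 172 177 171 173 176 174 174 171 176 175 171 173 173 173 167 140 139 150 155 157 161 164 167 166 163 152 144 138 141 121  92
216: 174 173 173 175 173 173 173 171 175 173 174 174 175 172 171 174 171 136 136 143 152 154 160 162 162 164 165 156 145 112  86  72  55
```

Emit:
send_rows:
  targets: "0.005 -0.003 -0.001 0 0 0 0; 0.013 -0.008 -0.003 0 0 0 0; 0.025 -0.015 -0.005 0 0 0 0; 0.04 -0.025 -0.007 0 0 0 0; 0.056 -0.034 -0.009 0 0 0 0; 0.072 -0.044 -0.011 0 0 0 0; 0.088 -0.054 -0.014 0 0 0 0; 0.104 -0.064 -0.016 0 0 0 0; 0.12 -0.074 -0.019 0 0 0 0; 0.137 -0.084 -0.021 0 0 0 0; 0.154 -0.094 -0.024 0 0 0 0; 0.171 -0.105 -0.027 0 0 0 0"

```text
time_s: 37.08
ee_pos: [490.5, -17.6, 311.0]
ee_rot: [-180.0, 8.1, 58.6]
force: [-0.2, 0.6, -1.6]
gripper_width: 28.2
gripper_force: 60.0
```

Emit:
send_rows:
  targets: "0.018 -0.011 -0.003 -0.5 0 -3 0; 0.036 -0.022 -0.006 -1 0 -7 0; 0.054 -0.033 -0.009 -1.6 0 -11 0; 0.072 -0.044 -0.012 -2.3 0 -15 0; 0.09 -0.055 -0.014 -2.9 0 -19 0; 0.107 -0.066 -0.017 -3.5 0 -23 0; 0.124 -0.076 -0.019 -4.1 0 -27 0; 0.139 -0.085 -0.022 -4.6 0 -31 0; 0.152 -0.093 -0.024 -5.2 0 -35 0; 0.162 -0.099 -0.025 -5.7 0 -38.5 0; 0.169 -0.103 -0.0265 -6 0 -40.5 0; 0.172 -0.105 -0.027 -6.1 0 -41.5 0"

```text
time_s: 38.08
ee_pos: [491.3, 185.2, 313.3]
ee_rot: [179.9, 8.2, 100.7]
force: [-0.7, -0.7, -0.5]
gripper_width: 27.8
gripper_force: 60.0
```

Emit:
send_rows:
  targets: "0 0 0 0 0 0 0; 0 0 0 0 0 0 0; 0 0 0 0 0 0 0; 0 0 0 0 0 0 0; 0 0 0 0 0 0 0"

```text
time_s: 38.5
ee_pos: [492.2, 183.0, 313.3]
ee_rot: [179.9, 8.2, 100.4]
force: [0.6, -0.1, -0.9]
gripper_width: 28.3
gripper_force: 60.0
```

```bash
python3 -c "
from h import *
st(); f=slot('w22'); g=cv2.cvtColor(f['image'],cv2.COLOR_BGR2GRAY)
t,a=np.load('pics/ta.npy'); s,e,r=pose(); u,v=proj(f,e+r.apply(t),True); print('tip pred',u,v,'hole pred',proj(f,(490.8,186.4,128),True))
print('\n'.join('%d: '%i+' '.join('%3d'%b for b in g[i,308:338]) for i in range(146,186)))
for L in(181.3,185.8):
  for q in((u,v),(u,v-6),(u,v+6)):
    print(L,np.round(q,1)); t,a=lean(f,e,r,*q,L); print((e+r.apply(t)).round(1)); drv(t,a,[490.8,186.4,140])
"
```

```text
[492.2 183.  313.3] [179.85   8.21 100.43] [ 0.61 -0.15 -0.89] [ 0.089 -0.046  0.025] [24.2 12.  84.7 -8.  85.2 14.6] 28.27
tip pred 322.4721915986456 165.59869682776934 hole pred (np.float64(321.8298797884377), np.float64(159.37744965573287))
146: 238 237 236 233 235 237 240 240 239 238 236 236 237 237 236 237 236 234 234 236 235 234 232 231 228 194 190 191 180 176
147: 238 236 235 234 234 237 240 240 239 237 236 237 236 238 238 236 235 235 234 236 235 231 222 202 200 183 182 184 181 178
148: 237 237 234 235 235 238 240 240 239 238 237 237 237 237 237 237 234 234 234 235 223 208 195 173 171 178 184 185 185 194
149: 237 237 235 233 235 238 239 239 239 237 238 237 237 237 236 236 235 235 236 232 199 174 166 167 172 181 186 188 200 223
150: 238 236 233 232 236 238 240 239 239 237 237 238 237 238 238 236 235 234 234 225 193 164 166 165 171 181 205 204 215 236
151: 238 237 233 232 237 239 240 239 238 237 236 238 237 237 236 236 234 232 228 191 171 165 165 168 172 189 229 227 224 238
152: 238 235 233 234 238 239 240 239 237 236 237 237 237 237 234 234 234 226 199 181 169 163 163 168 173 1
[... 4526 characters left out ...]
]
lean deg [ 5.98 -0.14] tip in tool [ 18.9   -0.44 161.31]
[492.9 178.8 150.9]
P [490.8, 186.4, 140] cw 0 shift [ 0.0031 -0.0007  0.0105] turn [0.   2.23 0.  ]
185.8 [322.5 165.6]
lean deg [ 7.72 -0.13] tip in tool [ 24.97  -0.44 165.11]
[491.9 184.1 146.3]
P [490.8, 186.4, 140] cw 0 shift [ 0.0019 -0.0007  0.0061] turn [0.01 0.49 0.  ]
185.8 [322.5 159.6]
lean deg [ 9.81 -0.13] tip in tool [ 31.65  -0.43 164.08]
[490.7 190.8 146.4]
P [490.8, 186.4, 140] cw 0 shift [ 0.0012 -0.0007  0.0061] turn [ 0.01 -1.6  -0.01]
185.8 [322.5 171.6]
lean deg [ 5.64 -0.14] tip in tool [ 18.25  -0.44 165.9 ]
[493.1 177.5 146.5]
P [490.8, 186.4, 140] cw 0 shift [ 0.0026 -0.0007  0.0061] turn [0.01 2.57 0.01]
```

Emit:
send_rows:
  targets: "0.0006 -0.0004 0 0 0 0 0; 0.0012 -0.0007 0 0 0.2 0 0; 0.0022 -0.0007 0.007 0 0.2 0 0; 0.0033 -0.0007 0.015 0 0.2 0 0; 0.0043 -0.0007 0.022 0 0.2 0 0; 0.0055 -0.0007 0.03 0 0.2 0 0; 0.0055 -0.0007 0.03 0 0.2 0 0; 0.0055 -0.0007 0.03 0 0.2 0 0"

```text
time_s: 39.22
ee_pos: [490.9, 184.4, 281.9]
ee_rot: [180.0, 8.0, 100.5]
force: [-0.1, -0.1, -0.6]
gripper_width: 28.1
gripper_force: 60.0
```

```bash
python3 -c "
from h import *
st(); f=load('w1'); p=atz(f,216.8,205.8,95,True); print('pin rest',p); print('side pin',atz(load('side'),276.1,280.1,84))"
```

```text
[490.9 184.4 281.9] [179.96   8.04 100.52] [-0.14 -0.1  -0.62] [ 0.111 -0.084 -0.017] [24.3 12.6 88.2 -7.9 81.1 15.2] 28.15
pin rest [ 395.10898519 -237.183453     95.        ]
side pin [ 394.27455467 -234.51728166   84.        ]
```

Emit:
send_rows:
  targets: "0.0015 0 0.01 0 0 0 0; 0.003 0 0.022 0 0 0 0; 0.005 0 0.035 0 0 0 0; 0.007 0 0.05 0 0 0 0; 0.009 0 0.065 0 0 0 0; 0.011 0 0.08 0 0 0 0; 0.013 0 0.092 0 0 0 0; 0.014 0 0.099 0 0 0 0; 0.014 0 0.099 0 0 0 0; 0.014 0 0.099 0 0 0 0"

```text
time_s: 40.05
ee_pos: [491.7, 184.7, 182.8]
ee_rot: [179.8, 8.0, 100.5]
force: [0.9, 0.5, -0.8]
gripper_width: 27.9
gripper_force: 60.0
```

Emit:
send_rows:
  targets: "0.0002 0 0.0015 0 0 0 0; 0.0004 0 0.003 0 0 0 0; 0.0004 0 0.003 0 0 0 0; 0.0004 0 0.003 0 0 0 0; 0.0004 0 0.003 0 0 0 50; 0.0004 0 0.003 0 0 0 80; 0.0004 0 0.003 0 0 0 100; 0.0004 0 0.003 0 0 0 100; 0.0004 0 0.003 0 0 0 100; 0.0004 0 0.003 0 0 0 100; 0.0004 0 0.003 0 0 0 100; 0.0004 0 0.003 0 0 0 100"

```text
time_s: 41.05
ee_pos: [491.5, 184.6, 179.7]
ee_rot: [179.9, 8.0, 100.5]
force: [0.3, -0.3, -0.2]
gripper_width: 78.6
gripper_force: 0.0
```

Emit:
send_rows:
  targets: "0 0 -0.02 0 0 0 100; 0 0 -0.05 0 0 0 100; 0 0 -0.085 0 0 0 100; 0 0 -0.115 0 0 0 100; 0 0 -0.115 0 0 0 100; 0 0 -0.115 0 0 0 100; 0 0 -0.115 0 0 0 100"

```text
time_s: 41.63
ee_pos: [487.8, 200.1, 292.9]
ee_rot: [179.9, 8.0, 100.5]
force: [0.7, 0.3, 0.2]
gripper_width: 91.4
gripper_force: 0.0
```

```bash
python3 -c "
from h import *
st(); sd=eyes.grab_frame('side')
h=cv2.cvtColor(sd['image'],cv2.COLOR_BGR2HSV); m=cv2.inRange(h,(5,190,110),(14,255,255)); k,l,s,c=cv2.connectedComponentsWithStats(m)
print([(s[i].tolist(),c[i].round(1)) for i in range(1,k) if s[i,4]>40])
to([395.2,-237.2,200],14.5); to([395.2,-237.2,260],57)"
```

```text
[487.8 200.1 292.9] [179.93   8.03 100.52] [0.65 0.31 0.24] [ 0.101 -0.099  0.025] [26.  12.8 86.5 -7.8 82.9 16.6] 91.43
[([326, 165, 7, 27, 137], array([328.6, 176.8]))]
shift [-0.3959 -0.1707  0.1492] turn [ 6.04  6.48 85.87] rows 12.1
shift [-0.4043 -0.1707  0.0898] turn [ 3.05  7.66 43.45] rows 10.7
```

Emit:
send_rows:
  targets: "-0.02 -0.008 0.002 0.2 0.5 3 100; -0.055 -0.023 0.008 0.5 1 7 100; -0.092 -0.039 0.018 0.8 1.8 11 100; -0.129 -0.055 0.026 1 2.5 15 100; -0.166 -0.07 0.035 1.2 3.2 19 60; -0.203 -0.086 0.044 1.5 3.9 23 60; -0.24 -0.102 0.053 1.8 4.6 27 60; -0.277 -0.117 0.061 2 5.3 31 60; -0.314 -0.133 0.07 2.3 6 35 60; -0.348 -0.147 0.077 2.6 6.7 39 60; -0.379 -0.16 0.084 2.9 7.3 42 60; -0.404 -0.171 0.09 3.05 7.66 43.45 60"

```text
time_s: 42.68
ee_pos: [393.8, -238.8, 258.7]
ee_rot: [-179.9, -0.1, 56.8]
force: [0.5, 0.7, 0.3]
gripper_width: 54.5
gripper_force: 0.0
```

Emit:
send_rows:
  targets: "0 0 0 0 0 6 60; 0 0 0.01 0 0 12 60; 0 0 0.02 0 0 18 60; 0 0 0.03 0 0 24 60; 0 0 0.04 0 0 30 60; 0 0 0.05 0 0 36 60; 0 0 0.06 0 0 42.5 60; 0 0 0.06 0 0 42.5 60; 0 0 0.06 0 0 42.5 60; 0 0 0.06 0 0 42.5 60; 0 0 0.06 0 0 42.5 60"

```text
time_s: 43.6
ee_pos: [395.9, -236.6, 200.7]
ee_rot: [-180.0, -0.2, 14.6]
force: [0.2, 0.1, 0.2]
gripper_width: 54.9
gripper_force: 0.0
```

```bash
python3 -c "
from h import *
st(); to([395.2,-237.2,150],14.5); to([395.2,-237.2,77],14.5); f=slot('w23'); print(proj(f,(395.2,-237.2,95),True)); st()"
```

```text
[ 395.9 -236.6  200.7] [-1.800e+02 -1.700e-01  1.459e+01] [0.2  0.13 0.23] [-0.003 -0.035  0.034] [-3.240e+01  8.500e+00  1.049e+02  1.000e-01  6.640e+01  4.300e+01] 54.91
shift [-0.001   0.0004  0.0507] turn [-0.   -0.17  0.09] rows 1.2
shift [-0.0012  0.0004  0.1237] turn [-0.   -0.17  0.09] rows 3.0
(np.float64(323.40079154298303), np.float64(201.55082243077428))
[ 395.9 -236.7  200.8] [179.99  -0.18  14.57] [-0.42 -0.15 -0.45] [-0.063 -0.02   0.012] [-3.240e+01  8.500e+00  1.049e+02  1.000e-01  6.640e+01  4.300e+01] 54.75
```

Emit:
send_rows:
  targets: "-0.001 0.0004 0.03 0 0 0 60; -0.001 0.0004 0.06 0 0 0 60; -0.001 0.0004 0.09 0 0 0 60; -0.0012 0.0004 0.115 0 0 0 60; -0.0012 0.0004 0.1237 0 0 0 60; -0.0012 0.0004 0.1237 0 0 0 60; -0.0012 0.0004 0.1237 0 0 0 0; -0.0012 0.0004 0.1237 0 0 0 0; -0.0012 0.0004 0.1237 0 0 0 0; -0.0012 0.0004 0.1237 0 0 0 0; -0.0012 0.0004 0.1237 0 0 0 0; -0.0012 0.0004 0.1237 0 0 0 0"
  grip_force: 25

```text
time_s: 44.65
ee_pos: [395.3, -237.2, 77.2]
ee_rot: [180.0, -0.2, 14.5]
force: [-0.3, 0.2, -0.4]
gripper_width: 17.5
gripper_force: 0.0
```

Emit:
send_rows:
  targets: "0 0 0 0 0 0 0; 0 0 0 0 0 0 0; 0 0 0 0 0 0 0; 0 0 0 0 0 0 0; -0.001 0.004 0 0 0 0 0; -0.002 0.008 0 0 0 0 0; -0.0028 0.012 0 0 0 0 0; -0.0035 0.016 0 0 0 0 0; -0.0035 0.017 0 0 0 0 0; -0.0035 0.017 0 0 0 0 0; -0.0035 0.017 0 0 0 0 0; -0.0035 0.017 0 0 0 0 0"

```text
time_s: 45.65
ee_pos: [395.2, -252.9, 76.7]
ee_rot: [-179.8, -0.1, 14.5]
force: [-0.7, 6.6, 6.2]
gripper_width: 9.9
gripper_force: 25.0
```

```bash
python3 -c "
from h import *
st(); to([395.9,-253.9,77],14.5); slot('w24'); st()"
```

```text
[ 395.2 -252.9   76.7] [-1.7975e+02 -1.1000e-01  1.4460e+01] [-0.75  6.61  6.16] [1.218 0.027 0.112] [-34.2  17.  114.3   0.3  48.8  41.1] 9.88
shift [ 0.0004  0.0012 -0.0003] turn [-0.25 -0.11 -0.04] rows 0.0
[ 395.2 -252.9   76.7] [-1.7975e+02 -1.1000e-01  1.4460e+01] [-1.07  5.98  5.93] [1.17  0.114 0.097] [-34.2  17.  114.3   0.3  48.8  41.1] 9.99
```

Emit:
send_rows:
  targets: "0.0003 0.0006 -0.0003 0 0 0 0; 0.0003 0.0011 -0.0003 0 0 0 0; 0.0003 0.0011 -0.0003 0 0 0 0; 0.0003 0.0011 -0.0003 0 0 0 0; 0.0003 0.0011 -0.0003 0 0 0 0"

```text
time_s: 46.12
ee_pos: [395.3, -253.4, 76.7]
ee_rot: [-179.7, -0.1, 14.5]
force: [-1.4, 7.2, 5.1]
gripper_width: 9.9
gripper_force: 25.0
```

```bash
python3 -c "
from h import *
st(); print(env.job_done())"
```

```text
[ 395.3 -253.4   76.7] [-1.7969e+02 -7.0000e-02  1.4460e+01] [-1.36  7.17  5.15] [1.344 0.194 0.145] [-34.2  17.  114.2   0.3  49.   41.1] 9.86
the job is handed in; nothing more can be done
None
```

Job handed in at 46 s with the driver back in the rack's middle hole and the lever held at about mid position, but I can't confirm the screw is tight: it turned about 0.73 rad and stopped there, which puts it between 0.73 and 0.98 against the 0.9 needed, and a second try with the driver never clearly got back into the slot.

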